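# Load the curing tray and start the post-cure station

## Task

Cure this batch: lay every printed mounting foot on the bench flat in its own pocket of the curing tray, slide the loaded tray under the guides of the post-cure station, front panel last, until it is fully home, then press the amber hood down until its catches hold it shut. With the hood shut, press the green start button, and leave the other things on the bench where they are.

Things in the scene. Friction and masses are not known exactly. Their poses are not given: they have to be found in the camera images.
- station: Post-cure station (sizes in mm), fixed: white body 250 (x) x 214 (y), origin at its underside centre, z up. The tray slides in along +x from the open front at x -125. Deck at z 24; side walls to z 96, 194 apart, from x -97; rear stop (housing, z 90 high) at x 75. On the -y side a grey ledge, y -107 to -169, 60 high. While the hood is up the top is open.
- guide_mouth (a point): Centre of the station's mouth, on the deck: station x -125, y 0, z 24; same axes. Flared lead-in plates, 40 high, narrow from about 210 here to 194 wide at x -95. From x -89 to 73 a lip on each side juts 9 inward, underside at z 34, top z 40: the tray's flanges run on the deck beneath these lips, so the tray can only slide in from here.
- hood (a joint): Angle of the amber see-through hood (rad): 0 shut, up to 1.6 open. 0.3 kg, starts nearly upright and stays there by friction; below about 1.35 it sinks slowly and rests ajar at 0.06 on two spring ball catches. Pressing its front down with about 12 N snaps it past them to 0.00, where they hold it. Below 0.022 is shut.
- hood_hinge (a point): Middle of the hood's hinge line (station x 105, z 96; line along station y). Axes turn with the hood: -x runs along the panel to its front edge, z out of its outer face. The panel is 233 long from the hinge, 214 wide, from z 0 to 6, with a 34 deep turned-down front edge.
- hood_pad (a point): Centre of the top of the black press pad, 30 x 90 and 3 thick, on the hood's outer face: 205 from the hinge line, 28 from the front edge. Axes as hood_hinge.
- start (a joint): Travel of the green start button (m): 0 up, 0.006 fully down, springs back; 5 N fully down. Counts as pressed beyond 0.004. Cap 26 across.
- start_top (a point): Centre of the top of the start button when up: station x -60, y -138, z 78. Pressed downward.
- tray: Loose curing tray, aluminium with a dark floor, 0.36 kg: floor plate 196 (x) x 188 (y) x 4, origin at its underside centre. +x edge goes in first; front panel at -x, 168 wide, to z 30. Six pockets 52 (x) x 74 (y), centres at x -44, 12, 68 and y 43, -43, floor z 4, walls 4 thick to z 12. Bare flanges from y 84 to 94 each side. Fully home: rear edge on the stop, origin at station x -23, z 24.
- tray_handle (a point): Centre of the black bar of the tray's bridge handle, over the tray's middle (tray x 6, y 0, z 57; tray axes): 96 long along x, 12 thick (y), z 50 to 64; two posts at its ends, 72 of open space between them. The tray balances about here, empty or loaded.
- tray_front (a point): Middle of the outer face of the tray's front panel: tray x -98, y 0, z 17. At station x -121 when the tray is fully home.
- foot0: Loose orange printed mounting foot, 45 g: plate 64 (x) x 42 (y) x 5 with an upright web 56 (x) x 10 (y) along its middle, top at z 30. Origin: underside centre, z up. Lies with its x along a pocket's long side, either way round; best gripped across the web. May be absent.
- foot1: Loose green printed mounting foot, 45 g: plate 64 (x) x 42 (y) x 5 with an upright web 56 (x) x 10 (y) along its middle, top at z 30. Origin: underside centre, z up. Lies with its x along a pocket's long side, either way round; best gripped across the web. May be absent.
- foot2: Loose red printed mounting foot, 45 g: plate 64 (x) x 42 (y) x 5 with an upright web 56 (x) x 10 (y) along its middle, top at z 30. Origin: underside centre, z up. Lies with its x along a pocket's long side, either way round; best gripped across the web. May be absent.
- foot3: Loose blue printed mounting foot, 45 g: plate 64 (x) x 42 (y) x 5 with an upright web 56 (x) x 10 (y) along its middle, top at z 30. Origin: underside centre, z up. Lies with its x along a pocket's long side, either way round; best gripped across the web. May be absent.
- foot4: Loose yellow printed mounting foot, 45 g: plate 64 (x) x 42 (y) x 5 with an upright web 56 (x) x 10 (y) along its middle, top at z 30. Origin: underside centre, z up. Lies with its x along a pocket's long side, either way round; best gripped across the web. May be absent.
- foot5: Loose black printed mounting foot, 45 g: plate 64 (x) x 42 (y) x 5 with an upright web 56 (x) x 10 (y) along its middle, top at z 30. Origin: underside centre, z up. Lies with its x along a pocket's long side, either way round; best gripped across the web. May be absent.
- scraper: Bystander: scraper with a red handle, 190 long (mm). Origin: centre of its underside. Not part of the job.
- calipers: Bystander: digital calipers, 160 long, lying flat (mm). Origin: centre of its underside. Not part of the job.
- cutters: Bystander: blue-handled flush cutters, 110 long (mm). Origin: centre of its underside. Not part of the job.
- driver: Bystander: screwdriver with a yellow handle, 150 long (mm). Origin: centre of its underside. Not part of the job.
- glue: Bystander: small white glue bottle with an orange cap, 32 across, 75 tall, standing (mm). Origin: centre of its underside. Not part of the job.
- spool: Bystander: little green spool, 56 across, 35 tall, standing (mm). Origin: centre of its underside. Not part of the job.
- nozzles: Bystander: clear box of brass nozzles, 70 x 45 x 28 (mm). Origin: centre of its underside. Not part of the job.
Not all that is in view belongs to the job. Of the things that look like the foot4, the smallest one is meant.

How it is judged:
On the way, in this order (a step that is already met when the one before it is completed fails the run):
1. every foot lies flat in a pocket and the tray is fully home under the guides (x of foot0 in the frame of tray between -0.06 and 0.085 m and y of foot0 in the frame of tray between -0.06 and 0.06 m and z of foot0 in the frame of tray between 0 and 0.008 m and angle between the x axis of each of foot0, foot1, foot2, foot3, foot4, foot5 and the y axis of tray, either way round below 0.25 rad and angle between each of foot0, foot1, foot2, foot3, foot4, foot5's own z axis and vertical below 0.12 rad and x of foot1 in the frame of tray between -0.06 and 0.085 m and y of foot1 in the frame of tray between -0.06 and 0.06 m and z of foot1 in the frame of tray between 0 and 0.008 m and x of foot2 in the frame of tray between -0.06 and 0.085 m and y of foot2 in the frame of tray between -0.06 and 0.06 m and z of foot2 in the frame of tray between 0 and 0.008 m and x of foot3 in the frame of tray between -0.06 and 0.085 m and y of foot3 in the frame of tray between -0.06 and 0.06 m and z of foot3 in the frame of tray between 0 and 0.008 m and x of foot4 in the frame of tray between -0.06 and 0.085 m and y of foot4 in the frame of tray between -0.06 and 0.06 m and z of foot4 in the frame of tray between 0 and 0.008 m and x of foot5 in the frame of tray between -0.06 and 0.085 m and y of foot5 in the frame of tray between -0.06 and 0.06 m and z of foot5 in the frame of tray between 0 and 0.008 m and x of tray_front in the frame of station between -0.1265 and -0.112 m and z of tray in the frame of station below 0.0275 m and angle between the x axis of tray and the x axis of station, either way round below 0.06 rad), for 0.2 s.
2. the hood is pressed down past its catches (x of tray_front in the frame of station between -0.1265 and -0.112 m and z of tray in the frame of station below 0.0275 m and angle between the x axis of tray and the x axis of station, either way round below 0.06 rad and value of joint hood below 0.022 rad), for 0.3 s.
3. the start button is pressed with the hood shut (value of joint hood below 0.022 rad and value of joint start above 0.004 m), for 0.05 s.
At the end, for the whole second after the job is handed in: Every foot lies flat in a pocket of the tray (base within 4 mm of the pocket floor, long side along it); tray under the guides, panel outward, within 5 mm of home and square; hood shut and held (below 0.022 rad); start pressed with the hood shut and up again (all of step 2 and x of foot0 in the frame of tray between -0.06 and 0.085 m and y of foot0 in the frame of tray between -0.06 and 0.06 m and z of foot0 in the frame of tray between 0 and 0.008 m and angle between the x axis of each of foot0, foot1, foot2, foot3, foot4, foot5 and the y axis of tray, either way round below 0.25 rad and angle between each of foot0, foot1, foot2, foot3, foot4, foot5's own z axis and vertical below 0.12 rad and x of foot1 in the frame of tray between -0.06 and 0.085 m and y of foot1 in the frame of tray between -0.06 and 0.06 m and z of foot1 in the frame of tray between 0 and 0.008 m and x of foot2 in the frame of tray between -0.06 and 0.085 m and y of foot2 in the frame of tray between -0.06 and 0.06 m and z of foot2 in the frame of tray between 0 and 0.008 m and x of foot3 in the frame of tray between -0.06 and 0.085 m and y of foot3 in the frame of tray between -0.06 and 0.06 m and z of foot3 in the frame of tray between 0 and 0.008 m and x of foot4 in the frame of tray between -0.06 and 0.085 m and y of foot4 in the frame of tray between -0.06 and 0.06 m and z of foot4 in the frame of tray between 0 and 0.008 m and x of foot5 in the frame of tray between -0.06 and 0.085 m and y of foot5 in the frame of tray between -0.06 and 0.06 m and z of foot5 in the frame of tray between 0 and 0.008 m and value of joint start below 0.002 m and linear speed of tray below 0.02 m/s); the robot touches nothing.
It fails at once if a bystander on the bench is pushed more than 4 cm from its place (distance of any of scraper, calipers, cutters, driver, glue, spool, nozzles from where it was at the start of the episode above 0.04 m).
Of foot0, foot1, foot2, foot3, foot4, foot5 only 4 to 6 are there at a start; the rules pass over those that are not, and their reading is None.
At some moment in a run one of foot0, foot1, foot2, foot3, foot4, foot5 may be knocked a few centimetres aside while the robot is not near it.
Once in a run the grip may slacken for a moment while it holds something.
It also fails if it takes over 210 s, if anything falls off the work surface, if the arm or the gripper's body presses on something with over 40 N, if the wrist force passes 120 N, or if a joint passes its speed limit or range.

## Robot

A 7-joint arm with a two-finger parallel gripper is mounted at the origin on the work surface. World frame = base frame: x ahead of the robot, y to its left, z up, the work surface at z = 0. Lengths are in m, angles in rad, forces in N, time in s.
With the tool pointing down it reaches from about 0.425 to 0.925 m from the base axis. Payload 6.8 kg.
Tool frame: the origin (TCP) lies midway between the tips of the shut fingers; the grasp point (between the pads) lies 19 mm behind it (bot.hold_point_z is the distance from the TCP to the grasp point, in m); z points along the fingers, y is the line along which they close (so a half turn about z gives the same grasp; the last joint's range is limited). The gripper opens to 85 mm and grips with 20 to 120 N. Pads are 22 mm wide; open, the fingers measure 114 mm over their backs; the gripper's body (76 mm by 85 mm) begins 54 mm behind the grasp point. The pads swing forward as they close: fully open they stand 13 mm farther back than shut.
Start: joints at [-1.444, 0.477, 0.022, 1.555, -0.011, 1.109, -0.083], TCP at [0.157, 0.656, 0.209] pointing down, gripper open.
Joint ranges: [-2.96, 2.96], [-0.34, 2.1], [-1.41, 1.46], [0.24, 2.44], [-1.37, 4.51], [0.17, 1.92], [-2.96, 2.96]. Speed limits (rad/s): [2.39, 2.39, 3.14, 3.14, 3.14, 3.14, 3.14].

## Interface

Orientations are given as a unit quaternion [w, x, y, z].
In Python, from station import bot gives the robot as it stands. The module is installed in compiled form; this text tells all that it offers.
- The arm moves only by the tool step_arm, never from a script. Its argument "increments" is a list that holds one entry, the list of rows, each a list of 7 numbers: the opening, from -1 (shut) to 1 (fully open), then the shift along the tool's x, y, z in mm, then the turn, a rotation vector about the tool's x, y, z in degrees. In form: [[[grip, x, y, z, ax, ay, az], ...]]. A call has 1 to 10 rows; each row is the pose to reach, as a shift and turn from the pose commanded when the call began, along the tool's axes at that moment; what a row does not reach only later rows make up. A row lasts 1/12 s, in which the tool goes at most 41.7 mm and 7.16 degrees, less where a joint would pass 70% of its speed; a pose out of reach is approached as far as the arm can. A call with a gripper value outside its range is refused whole. The fingers move at their own pace and stop on an object; "force" is the grip in N (left out, the last holds). Time passes only in rows, so rows that repeat a pose let the fingers close. It gives the time, the measured TCP pose, the force, the opening and the grip force at its end, in the units of the state.
- bot.get_obs(): the state, without advancing time (a new reading comes with each control period).
- bot.read_camera(name): name is "side" or "top"; returns a dict with "image" (420x560x3 uint8, red, green, blue), "camera_matrix" (3x3 intrinsics, pixels), "R" (3x3) and "t" (3): a world point X has camera coordinates R X + t. Camera axes: x right, y down, z forward; pixel columns grow to the right and rows downward; lengths in m; the calibration is good to about 2 mm. A picture is of the moment at which its call begins. There is no depth.
- bot.hand_in(): hands the job in; it is judged then, once.
The state is a dict: "t": time; "q": joint angles; "joint_vel": joint speeds; "joint_torque": joint torques, N m; "eef_pos": TCP position; "tool_rot": TCP orientation; "contact_force": force on the tool from outside, world axes, zero at the start; "torque": the same for the moment, N m; "gripper_width": opening from 0.0 (shut) to 1.0 (fully open); "grasp_force": force on a finger pad.
Only numpy, scipy, OpenCV 4.12 (cv2) and the standard library are available. Lean on these libraries where they do the work, as an engineer would, in place of code of your own. Each camera call takes 0.05 s, during which the arm holds its last target. There are 200 camera calls.

## Working session

There is one attempt and no reset: what is moved stays moved. The work goes in short steps, Python scripts to look and compute and a tool call to move; the robot and the scene stay as the last step left them, time stands still between calls to the robot, and variables do not carry over. Pictures are saved under pics/ and viewed, at most 14 in all, crops included, and the job is handed in when it is done.

Besides the shell and the picture viewer there is one more tool, called after "Call:" as name([rows], argument=value, ...), one row to a line, values as JSON. step_arm: Moves the arm, as the interface text tells. Its arguments: {"type":"object","properties":{"increments":{"type":"array"},"force":{"type":"number"}},"required":["increments"]}

```bash
mkdir -p pics
cat > h.py <<'E'
import numpy as np,cv2
from station import bot
from scipy.spatial.transform import Rotation as Rn
def shot(n,name):
    c=bot.read_camera(n); cv2.imwrite('pics/'+name+'.png',c['image'][:,:,::-1]); np.savez('pics/'+n,**c); return c
def load(n): return np.load('pics/'+n+'.npz')
def ray(c,u,v,z):
    R,t,K=c['R'],c['t'],c['camera_matrix']; o=-R.T@t; d=R.T@np.linalg.solve(K,[u,v,1.]); return o+d*(z-o[2])/d[2]
def proj(c,X):
    p=c['camera_matrix']@(c['R']@np.array(X).T+c['t'][:,None]); return (p[:2]/p[2]).T
E
python3 - <<'E'
from h import *
for n in ('top','side'):
    c=shot(n,n+'0'); print(n,-c['R'].T@c['t'],c['camera_matrix'][0,0],c['R'].round(2).tolist())
    cv2.imwrite(f'pics/{n}0b.png',cv2.resize(c['image'][:,:,::-1],(800,600),interpolation=cv2.INTER_CUBIC))
print(bot.get_obs())
E
```

```text
top [0.36386664 0.10394314 1.04855609] 391.2996080397402 [[0.02, -1.0, 0.0], [-0.99, -0.02, -0.16], [0.16, 0.0, -0.99]]
side [ 0.08973496 -0.75409906  0.90900265] 428.11271551613476 [[0.87, -0.5, -0.02], [-0.34, -0.56, -0.75], [0.37, 0.66, -0.66]]
{'t': 0.1, 'q': array([-1.44410597,  0.47772764,  0.02236274,  1.5563662 , -0.01148019,
        1.10929608, -0.08309266]), 'joint_vel': array([-0.00035241, -0.00202512, -0.00098593, -0.00104883,  0.00183479,
        0.00166459, -0.00104571]), 'joint_torque': array([ 4.53908040e-03, -5.97761965e+01,  1.61380850e+00, -2.81954491e+01,
        1.28335730e-02,  5.00625363e-03, -1.31546358e-06]), 'eef_pos': array([0.1569294 , 0.65590955, 0.20761077]), 'tool_rot': array([-2.34762259e-05,  1.17116629e-01,  9.93117817e-01, -8.34078555e-04]), 'contact_force': array([ 0.07436843, -0.88376121, -0.84372721]), 'torque': array([-0.02360682,  0.05797082,  0.04176449]), 'grasp_force': 0.0, 'gripper_width': 0.9964858578476401}
```

View pics/top0b.png

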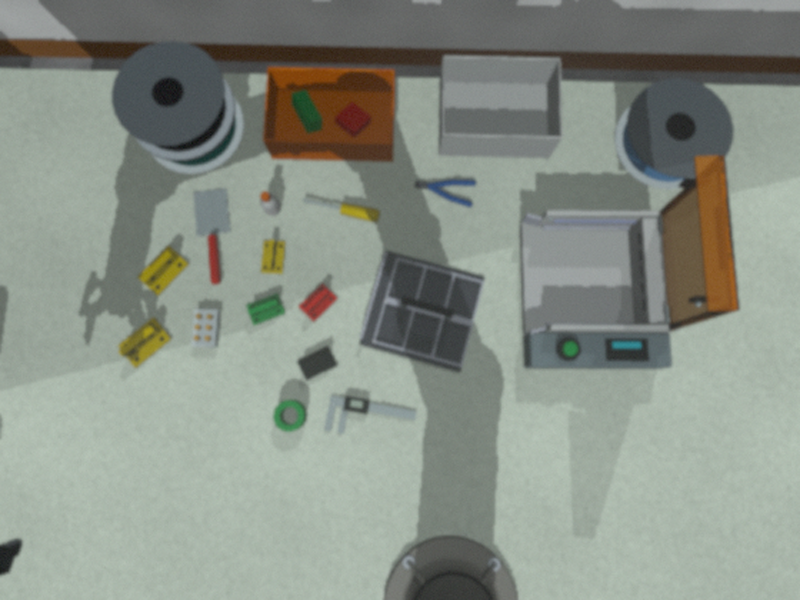

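View pics/side0b.png

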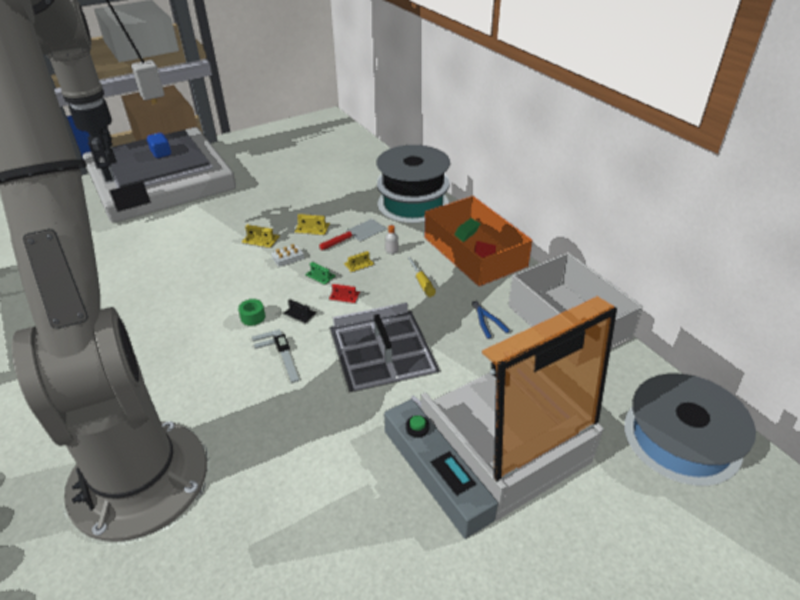

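```bash
cat >> h.py <<'E'
def box(x0,x1,y0,y1,z0,z1): return np.array([[x,y,z] for x in(x0,x1) for y in(y0,y1) for z in(z0,z1)])/1000.
PARTS=[box(-32,32,-21,21,0,5),box(-28,28,-5,5,5,30)]
def sil(c,x,y,a,z=0,s=1,K=4):
    """anti-aliased foot silhouette"""
    R=Rn.from_euler('z',a).as_matrix(); m=np.zeros((420*K,560*K),np.uint8)
    for P in PARTS:
        p=proj(c,s*P@R.T+[x,y,z]); cv2.fillConvexPoly(m,cv2.convexHull(((p+.5)*K).astype(np.int32)),255)
    return cv2.resize(m,(560,420),interpolation=cv2.INTER_AREA)/255.
HUE={'green':(45,80),'red':(0,7),'yellow':(20,33),'blue':(95,125)}
def mask(c,col,seed,r=22):
    h=cv2.cvtColor(c['image'],cv2.COLOR_RGB2HSV)
    if col=='black': m=h[...,2]<75
    else:
        a,b=HUE[col]; m=(h[...,1]>90)&(h[...,0]>=a)&(h[...,0]<=b)
        if col=='red': m|=(h[...,1]>90)&(h[...,0]>172)
    w=np.zeros_like(m); u,v=map(int,seed); w[max(v-r,0):v+r,max(u-r,0):u+r]=1
    m=cv2.morphologyEx((m&w).astype(np.uint8),cv2.MORPH_CLOSE,np.ones((3,3)))
    n,l,s,_=cv2.connectedComponentsWithStats(m)
    return (l==1+np.argmax(s[1:,4])).astype(float)
def fit(col,seed,cams,fs=False,r=22):
    """seed in 560-px top image"""
    from scipy.optimize import minimize
    p0=ray(cams[0],*seed,.01)
    M=[mask(c,col,seed if i==0 else proj(c,[p0])[0],r) for i,c in enumerate(cams)]
    f=lambda q:sum(np.abs(m-sil(c,q[0],q[1],q[2],0,q[3] if fs else 1)).sum()/m.sum() for c,m in zip(cams,M))
    best=None
    for a in np.arange(0,3.1,.35):
        q=[p0[0],p0[1],a]+([1.] if fs else [])
        S=np.array([q]+[np.add(q,d) for d in np.eye(len(q))*[.01,.01,.3,.2][:len(q)]])
        o=minimize(f,q,method='Nelder-Mead',options=dict(initial_simplex=S,xatol=1e-4,fatol=1e-3,maxiter=90))
        if best is None or o.fun<best.fun: best=o
    return best.x,best.fun,[m.sum() for m in M]
E
python3 - <<'E'
from h import *
t,s=load('top'),load('side')
for col,uv in [('green',(267,308)),('red',(318,303)),('black',(318,362)),('yellow',(273,256)),('yellow',(164,270)),('yellow',(145,342))]:
    q,e,n=fit(col,np.array(uv)*.7,[t,s],col=='yellow'); print(col,uv,q.round(4),round(e,2),n)
a=cv2.resize(t['image'][155:275,75:245,::-1],(680,480),interpolation=cv2.INTER_CUBIC); cv2.imwrite('pics/cropf.png',a)
a=cv2.resize(t['image'][100:270,245:525,::-1],(800,486),interpolation=cv2.INTER_CUBIC); cv2.imwrite('pics/crops.png',a)
E
```

```text
green (267, 308) [0.5141 0.3544 1.8878] 0.57 [np.float64(285.0), np.float64(163.0)]
red (318, 303) [0.5299 0.2557 2.3357] 0.31 [np.float64(326.0), np.float64(203.0)]
black (318, 362) [0.4173 0.2517 1.9531] 0.67 [np.float64(282.0), np.float64(184.0)]
yellow (273, 256) [0.6164 0.3466 3.149  0.93  ] 0.15 [np.float64(331.0), np.float64(175.0)]
yellow (164, 270) [0.5848 0.5549 2.4332 1.242 ] 0.14 [np.float64(589.0), np.float64(272.0)]
yellow (145, 342) [ 0.447   0.5771 -0.8485  1.2307] 0.12 [np.float64(626.0), np.float64(267.0)]
```

View pics/cropf.png

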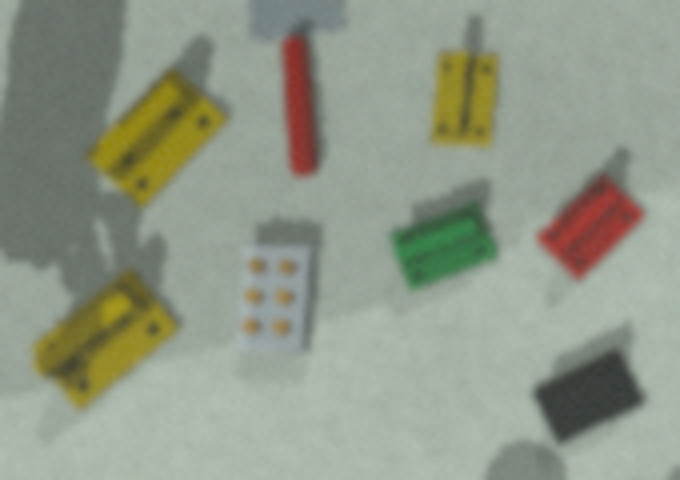

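View pics/crops.png

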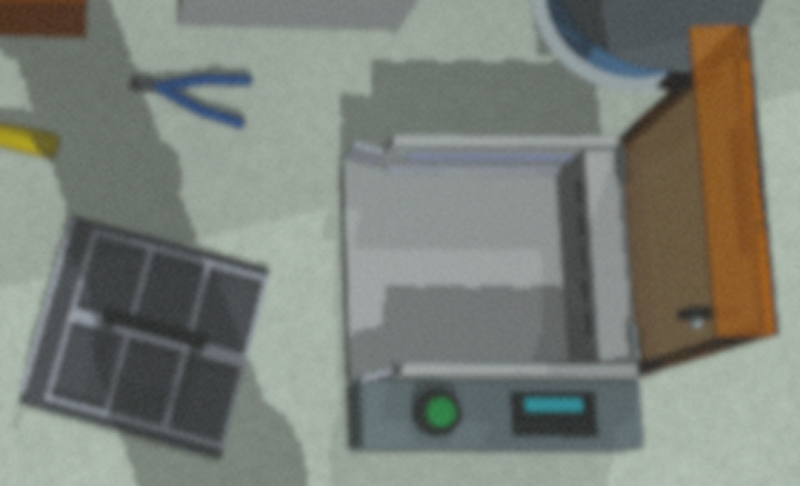

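The crops show: yellow candidates at 800-px top picture (273,256), (164,270), (145,342). The fitted scales are 0.93, 1.24 and 1.23, so the one at (273,256) is the smallest and is foot4; the crop confirms this (62x92 px against ~130x85). Green (267,308), red (318,303) and black (318,362) are the other feet. No orange or blue foot lies on the bench. The tray (421,311) already has its panel facing away from the station.

```bash
sed -i "s/>90)/>65)/g; s/'green':(45,80)/'green':(50,90)/; s/'red':(0,7)/'red':(0,10)/; s/>172/>165/; s/'yellow':(20,33)/'yellow':(15,38)/" h.py
cat >> h.py <<'E'
def pose3(obs):
    """obs: list (cam, px560, local mm) -> x,y,yaw on bench"""
    from scipy.optimize import least_squares
    def X(q,L): return Rn.from_euler('z',q[2]).as_matrix()@(np.array(L)/1000.)+[q[0],q[1],0]
    def f(q): return np.concatenate([proj(c,[X(q,L)])[0]-uv for c,uv,L in obs])
    o=least_squares(f,[.5,0,-1.6],loss='soft_l1'); return o.x,f(o.x).reshape(-1,2).round(1).tolist()
def overlay(c,pose,pts,img,col):
    R=Rn.from_euler('z',pose[2]).as_matrix()
    p=proj(c,(np.array(pts)/1000.)@R.T+[pose[0],pose[1],0])*800/560
    cv2.polylines(img,[p.astype(np.int32)],True,col,1)
E
python3 - <<'E'
from h import *
t,s=load('top'),load('side')
for col,uv in [('green',(267,308)),('red',(318,303)),('black',(318,362)),('yellow',(273,256))]:
    for cams in ([t,s],[t]):
        q,e,n=fit(col,np.array(uv)*.7,cams); print(col,q.round(4),round(e,2),n)
C=lambda u,v:np.array([u,v])/2.857+[245,100]
S=lambda u,v:np.array([u,v])*.7
tr,e=pose3([(t,C(268,268),(98,94,4)),(t,C(220,457),(98,-94,4)),(t,C(22,402),(-98,-94,4)),(t,C(75,216),(-98,94,4)),
 (s,S(352,389),(98,-94,4)),(s,S(438,369),(98,94,4))]); print('tray',tr.round(4),e)
st,e=pose3([(t,C(440,411),(-60,-138,78)),(t,C(360,449),(-125,-169,60)),(t,C(642,448),(125,-169,60)),(t,C(638,378),(125,-107,60)),
 (s,S(418,424),(-60,-138,78)),(s,S(386,406),(-125,-169,60))]); print('station',st.round(4),e)
im=[cv2.resize(c['image'][:,:,::-1],(800,600),interpolation=cv2.INTER_CUBIC) for c in(t,s)]
for c,i in zip((t,s),im):
    overlay(c,tr,[(98,94,4),(98,-94,4),(-98,-94,4),(-98,94,4)],i,(0,0,255))
    overlay(c,tr,[(-42,0,64),(54,0,64)],i,(0,255,255)); overlay(c,tr,[(-98,-84,30),(-98,84,30)],i,(0,255,255))
    overlay(c,st,[(-125,-169,60),(125,-169,60),(125,-107,60),(-125,-107,60)],i,(0,0,255))
    overlay(c,st,[(-97,-97,96),(75,-97,90),(75,97,90),(-97,97,96)],i,(255,0,255)); overlay(c,st,[(-125,-105,24),(-125,105,24)],i,(255,255,0))
cv2.imwrite('pics/ov.png',np.hstack([cv2.resize(im[0][170:420,320:760],(440,400))[:, :],im[1][270:570,310:670][:300].copy() if 0 else cv2.resize(im[1][270:570,310:670],(360,400))]))
E
```

```text
green [0.5146 0.3538 1.9556] 0.3 [np.float64(339.0), np.float64(175.0)]
green [ 0.5151  0.3547 -1.1879] 0.14 [np.float64(339.0)]
red [0.5302 0.2556 2.3772] 0.17 [np.float64(359.0), np.float64(217.0)]
red [0.531  0.2557 2.3914] 0.06 [np.float64(359.0)]
black [0.4173 0.2517 1.9531] 0.67 [np.float64(282.0), np.float64(184.0)]
black [0.4166 0.2523 2.0443] 0.39 [np.float64(282.0)]
yellow [ 0.6158  0.3465 -0.0218] 0.18 [np.float64(357.0), np.float64(188.0)]
yellow [ 0.6159  0.3467 -0.0287] 0.07 [np.float64(357.0)]
tray [ 0.5198  0.0569 -1.8134] [[0.5, -0.6], [0.4, 0.3], [-1.5, 0.1], [-1.3, -0.8], [-1.8, 1.2], [1.5, 0.6]]
station [ 0.5872 -0.2538 -1.5562] [[-0.4, -0.5], [0.0, -1.2], [0.8, 0.1], [0.5, 0.0], [-0.4, -2.5], [-2.2, 2.4]]
```

View pics/ov.png

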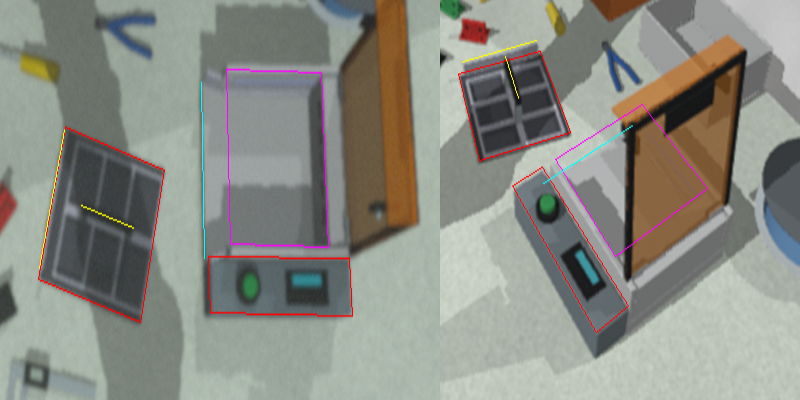

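```bash
sed -i "s/h\[...,2\]<75/h[...,2]<100/" h.py
cat >> h.py <<'E'
TR=[0.5198,0.0569,-1.8134]; ST=[0.5872,-0.2538,-1.5562]
def loc(P,L):
    L=np.array(L)/1000.; return Rn.from_euler('z',P[2]).as_matrix()@L+[P[0],P[1],0]
def plan(p,yaw,note='',start=None,mod=np.pi):
    """print tool-axis increment to TCP p with tool x at world yaw (mod pi)"""
    if start is None:
        o=bot.get_obs(); start=(o['eef_pos'],Rn.from_quat(np.roll(o['tool_rot'],-1)))
    p0,R0=start; x=R0.as_matrix()[:,0]; y0=np.arctan2(x[1],x[0])
    yaw=y0+(yaw-y0+mod/2)%mod-mod/2
    R1=Rn.from_matrix(np.column_stack([[np.cos(yaw),np.sin(yaw),0],[np.sin(yaw),-np.cos(yaw),0],[0,0,-1]]))
    d=R0.inv().apply(np.array(p)-p0)*1000; w=np.degrees((R0.inv()*R1).as_rotvec())
    print(note,'d',d.round(1),'rot',w.round(1),'rows>=',int(np.ceil(max(np.linalg.norm(d)/41.7,np.linalg.norm(w)/7.16)))); return np.array(p),R1
E
python3 - <<'E'
from h import *
t=load('top'); q,e,n=fit('black',np.array((318,362))*.7,[t]);print(q.round(4),e,n)
print(bot.get_obs()['eef_pos'])
plan([.616,.3467,.12],-.025,'yellow')
for n,L in dict(p0=(-44,43),p1=(68,43),p2=(-44,-43),p3=(68,-43),m0=(12,43),m1=(12,-43),h=(6,0)).items(): print(n,loc(TR,L+(0,)).round(4))
E
```

```text
[ 0.4173  0.2523 -1.0992] 0.1284877169258508 [np.float64(348.0)]
[0.1569294  0.65590955 0.20761077]
yellow d [-518.4 -193.8   88. ] rot [ -0.1  -0.  -12. ] rows>= 14
p0 [0.5721 0.0893 0.    ]
p1 [ 0.5452 -0.0194  0.    ]
p2 [0.4886 0.1099 0.    ]
p3 [0.4617 0.0012 0.    ]
m0 [0.5587 0.0349 0.    ]
m1 [0.4752 0.0556 0.    ]
h [0.5184 0.0511 0.    ]
```

Call:
step_arm([
  [[0,-518,-194,88,0,0,-12],[0,-518,-194,88,0,0,-12],[0,-518,-194,88,0,0,-12],[0,-518,-194,88,0,0,-12],[0,-518,-194,88,0,0,-12],[0,-518,-194,88,0,0,-12],[0,-518,-194,88,0,0,-12],[0,-518,-194,88,0,0,-12],[0,-518,-194,88,0,0,-12],[0,-518,-194,88,0,0,-12]],
], force=40)

```text
t: 0.93
eef_pos: [0.4994, 0.4249, 0.1424]
tool_rot: [-0.0, 0.013, 1.0, -0.0]
contact_force: [0.8, 1.5, 0.3]
gripper_width: 0.499
grasp_force: 0.0
```

Run:
```python
from h import *
s=plan([.616,.3467,.12],-.025,'hover'); plan([.616,.3467,.009],-.025,'down',s)
```

```text
hover d [-118.5  -75.3   22.4] rot [-0. -0. -0.] rows>= 4
down d [  0.   0. 111.] rot [0. 0. 0.] rows>= 3
```

Call:
step_arm([
  [[0,-118,-75,22,0,0,0],[0,-118,-75,22,0,0,0],[0,-118,-75,22,0,0,0],[0,-118,-75,22,0,0,0],[0,-118,-75,22,0,0,0],[0,-118,-75,22,0,0,0],[0,-118,-75,22,0,0,0],[0,-118,-75,60,0,0,0],[0,-118,-75,60,0,0,0],[0,-118,-75,60,0,0,0]],
])

```text
t: 1.77
eef_pos: [0.6111, 0.3497, 0.0816]
tool_rot: [-0.002, 0.011, 1.0, -0.001]
contact_force: [-0.7, 1.0, 0.5]
gripper_width: 0.506
grasp_force: 0.0
```

```bash
cat > look.py <<'E'
import sys
from h import *
t=shot('top','t'); s=shot('side','s')
SEED=dict(green=(.515,.3547,0),red=(.531,.2557,0),black=(.4173,.2523,0),yellow=(.616,.3467,0))
for c in sys.argv[1:]:
    q,e,n=fit(c,proj(t,[SEED[c]])[0],[t]); print(c,q.round(4),round(e,2),n)
E
python3 look.py green red black; python3 -c "
from h import *
s=plan([.616,.3467,.009],-.025,'down')"
```

```text
down d [-2.1 -3.4 75.4] rot [0.1 0.  0.1] rows>= 2Traceback (most recent call last):
  File "look.py", line 6, in <module>
    q,e,n=fit(c,proj(t,[SEED[c]])[0],[t]); print(c,q.round(4),round(e,2),n)
          ~~~^^^^^^^^^^^^^^^^^^^^^^^^^^^^
  File "h.py", line 34, in fit
    M=[mask(c,col,seed if i==0 else proj(c,[p0])[0],r) for i,c in enumerate(cams)]
       ~~~~^^^^^^^^^^^^^^^^^^^^^^^^^^^^^^^^^^^^^^^^^^^
  File "h.py", line 29, in mask
    return (l==1+np.argmax(s[1:,4])).astype(float)
                 ~~~~~~~~~^^^^^^^^^
    return _wrapfunc(a, 'argmax', axis=axis, out=out, **kwds)
    return bound(*args, **kwds)
ValueError: attempt to get argmax of an empty sequence
```

Call:
step_arm([
  [[0,0,0,45,0,0,0],[0,0,0,45,0,0,0],[0,0,0,45,0,0,0],[0,0,0,45,0,0,0]],
])

```text
t: 2.2
eef_pos: [0.615, 0.3493, 0.04]
tool_rot: [0.001, 0.013, 1.0, 0.001]
contact_force: [0.5, 0.3, 0.2]
gripper_width: 0.498
grasp_force: 0.0
```

```bash
python3 -c "
from h import *
s=plan([.616,.3467,.009],-.025,'down');print(bot.get_obs()['eef_pos'],bot.get_obs()['joint_vel'].round(3))"
```

```text
down d [-1.  -2.6 31. ] rot [ 0.1  0.1 -0. ] rows>= 1
[0.61503288 0.34929158 0.03995646] [ 0.003 -0.017  0.004 -0.018  0.002 -0.004  0.001]
```

Call:
step_arm([
  [[0,-1,-2,20,0,0,0],[0,-1,-3,30,0,0,0],[0,-1,-3,30,0,0,0],[0,-1,-3,30,0,0,0],[-1,-1,-3,30,0,0,0],[-1,-1,-3,30,0,0,0],[-1,-1,-3,30,0,0,0],[-1,-1,-3,30,0,0,0],[-1,-1,-3,30,0,0,0],[-1,-1,-3,30,0,0,0]],
])

```text
t: 3.03
eef_pos: [0.6153, 0.3456, 0.0082]
tool_rot: [0.0, 0.013, 1.0, 0.0]
contact_force: [-1.1, -1.0, -0.4]
gripper_width: 0.001
grasp_force: 0.0
```

```bash
cat > pl.py <<'E'
# usage: pl.py pocketx pockety | x y yaw : plans lift + move + hover
import sys
from h import *
o=bot.get_obs(); print(o['eef_pos'].round(4),'w',round(o['gripper_width'],3),'f',round(o['grasp_force'],1),'F',o['contact_force'].round(1))
a=list(map(float,sys.argv[1:]))
z=a.pop() if len(a) in(3,4) else .12
if len(a)==2: p=loc(TR,a+[0]); yaw=TR[2]+np.pi/2
else: p=np.array([a[0],a[1],0]); yaw=a[2]
plan([p[0],p[1],z],yaw,'to')
E
python3 pl.py -44 43 .12
```

```text
[0.6153 0.3456 0.0082] w 0.001 f 0.0 F [-1.1 -1.  -0.4]
to d [  36.6 -257.3 -111.8] rot [ 0.   0.  12.4] rows>= 7
```

Nothing was gripped, so I'm looking.

Run:
```python
from h import *
t=shot('top','t1');s=shot('side','s1')
a=cv2.resize(t['image'][120:280,60:260,::-1],(500,400));b=cv2.resize(s['image'][120:260,140:290,::-1],(300,280))
b=cv2.copyMakeBorder(b,0,120,0,0,cv2.BORDER_CONSTANT);cv2.imwrite('pics/c1.png',np.hstack([a,b]))
```

```text
(no output)
```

View pics/c1.png

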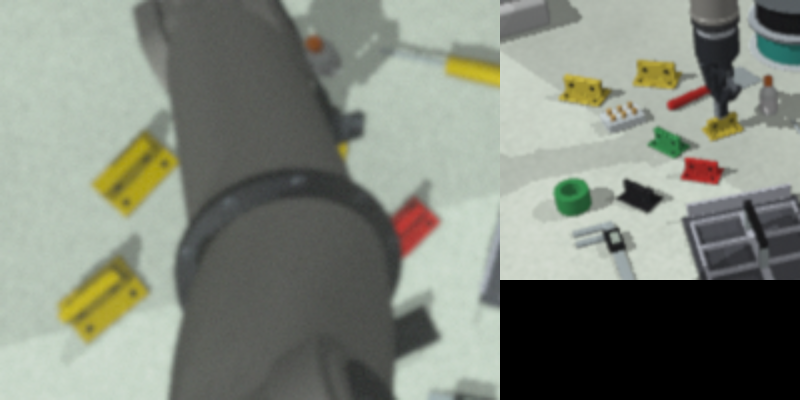

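The side crop shows yellow at about (722,126), just on the camera side of the shut fingers. The foot seems displaced, so I'll fit it in the side view.

Run:
```python
from h import *
s=load('side'); s0=np.load
for d in [(0,0),(-.02,-.02)]:
    q,e,n=fit('yellow',proj(s,[[.616+d[0],.3467+d[1],.01]])[0],[s],r=18); print(q.round(4),e,n, proj(s,[[.6153,.3456,.008]]))
m=mask(s,'yellow',proj(s,[[.6,.34,.01]])[0],20); v,u=np.where(m>0); print(u.min(),u.max(),v.min(),v.max(),m.sum())
c=cv2.imread('pics/side0.png'); M=mask(dict(image=c[:,:,::-1].copy()),'yellow',proj(s,[[.616,.3467,.01]])[0],20); v,u=np.where(M>0); print(u.min(),u.max(),v.min(),v.max(),M.sum())
cv2.imwrite('pics/c2.png',cv2.resize(np.hstack([s['image'][140:220,210:290,::-1],c[140:220,210:290]]),(800,400),interpolation=cv2.INTER_CUBIC))
```

```text
[ 0.6152  0.3458 -0.0598] 0.1409814754631134 [np.float64(181.0)] [[250.70696122 182.85168281]]
[0.6153 0.3464 3.1119] 0.14234644133896654 [np.float64(181.0)] [[250.70696122 182.85168281]]
241 261 176 190 181.0
241 261 176 190 188.0
```

View pics/c2.png

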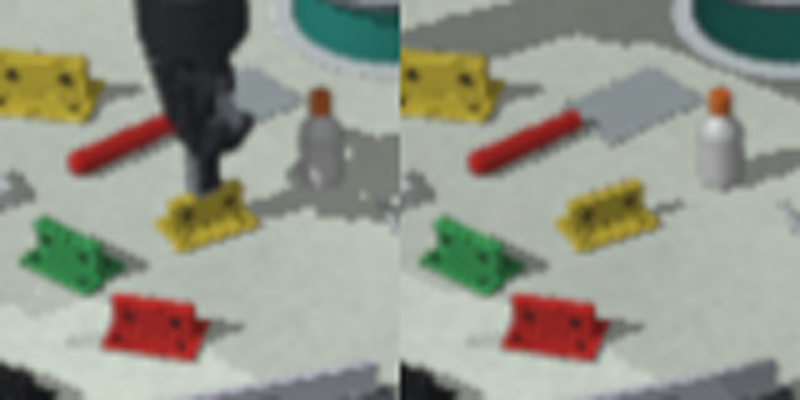

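Run:
```python
from h import *
s=load('side')
f=lambda x,y,z:((proj(s,[[x,y,z]])[0]+.5-[210,140])*5).round(0)
for z in(.008,.03,.05): print(z,'tcp',f(.6153,.3456,z),'+y15',f(.6153,.36,z),'+y35',f(.6153,.38,z), '+x20', f(.635,.3456,z))
for x in(.588,.643): print('web end',x,f(x,.3416,.03),f(x,.3416,.005))
o=bot.get_obs(); print(bot.hold_point_z,o['eef_pos'],o['gripper_width'],o['grasp_force'],o['q'].round(3))
```

```text
0.008 tcp [206. 217.] +y15 [197. 206.] +y35 [184. 192.] +x20 [231. 208.]
0.03 tcp [204. 191.] +y15 [195. 181.] +y35 [182. 167.] +x20 [229. 183.]
0.05 tcp [203. 168.] +y15 [193. 158.] +y35 [180. 144.] +x20 [228. 159.]
web end 0.588 [172. 206.] [174. 235.]
web end 0.643 [242. 182.] [243. 211.]
0.0187 [0.61521943 0.34545631 0.00806361] -0.00012279950404690509 0.0 [-0.645  0.739  0.068  1.609 -0.064  0.795  0.995]
```

Call:
step_arm([
  [[-1,0,0,-60,0,0,0],[-1,0,0,-60,0,0,0],[-1,0,0,-60,0,0,0],[-1,0,0,-60,0,0,0],[-1,0,0,-60,0,0,0]],
])

```text
t: 3.55
eef_pos: [0.6146, 0.3453, 0.0674]
tool_rot: [-0.0, 0.013, 1.0, -0.0]
contact_force: [-0.6, 0.4, -0.2]
gripper_width: -0.003
grasp_force: 0.0
```

Run:
```python
from h import *
s=shot('side','s2'); o=bot.get_obs(); p=o['eef_pos']; print(p,o['gripper_width'])
print(proj(s,[p,p+[0,0,.02],p+[0,0,.0187]]))
g=cv2.cvtColor(s['image'],cv2.COLOR_RGB2GRAY); u,v=proj(s,[p])[0].astype(int); print(g[v-14:v+12,u-6:u+7])
```

```text
[0.6142859  0.34501662 0.06676799] 0.00016281371073952262
[[249.60193451 169.25229798]
 [249.27496806 164.39826912]
 [249.29639992 164.71643892]]
[[187 184 154  92  47  37  40  40  31  30  48  62  69]
 [186 184 153 104  72  47  38  34  29  44  96 114 118]
 [182 182 162 119  93  60  38  31  29  57 129 145 146]
 [180 182 164 117  91  64  38  30  28  57 131 147 146]
 [166 171 158 118  93  66  40  28  30  55 130 145 145]
 [145 149 145 120 100  69  41  30  28  50 125 144 145]
 [134 130 131 113 102  73  43  31  26  46 118 142 145]
 [101  95 103 101 102  78  46  31  27  48 117 141 145]
 [ 75  69  72  90 102  78  47  45  53  81 126 143 145]
 [ 65  61  59  70  96  87  74  88 104 124 141 145 144]
 [ 57  56  70  89  99 120 121 128 140 145 145 145 145]
 [ 67  69  93 114 117 147 152 143 144 146 146 147 140]
 [ 96  99 116 143 151 165 168 151 149 148 138 134 144]
 [121 142 153 174 182 183 185 173 160 143 144 143 169]
 [154 176 183 184 184 184 185 185 173 157 173 181 181]
 [183 185 186 183 183 185 185 185 185 183 184 184 184]
 [184 185 185 184 185 186 187 186 186 186 185 185 187]
 [185 186 186 186 185 186 186 185 185 185 185 186 187]
 [184 185 187 188 186 185 184 184 185 185 184 185 186]
 [182 184 185 187 187 184 183 183 185 186 184 184 185]
 [181 183 182 183 184 184 184 186 186 187 184 173 174]
 [185 186 185 184 183 183 185 185 174 175 172 152 154]
 [186 187 187 185 182 172 175 174 153 155 156 142 133]
 [185 188 182 178 173 151 155 156 142 132 137 121 101]
 [181 176 165 159 156 141 133 136 120 102  99  92  71]
 [170 158 142 133 136 121 103  99  98  95  95  82  58]]
```

Finger tips appear ~20 mm higher than the reported TCP. I'll settle it with a gentle touch on free bench.

Call:
step_arm([
  [[-1,34,-55,0,0,0,0],[-1,34,-55,0,0,0,0],[-1,34,-55,0,0,0,0],[-1,34,-55,40,0,0,0],[-1,34,-55,55,0,0,0],[-1,34,-55,58,0,0,0],[-1,34,-55,60,0,0,0],[-1,34,-55,60,0,0,0]],
])

```text
t: 4.27
eef_pos: [0.58, 0.2916, 0.0079]
tool_rot: [-0.0, 0.013, 1.0, -0.0]
contact_force: [0.2, -0.5, 0.1]
gripper_width: 0.002
grasp_force: 0.0
```

Call:
step_arm([
  [[-1,0,0,2,0,0,0],[-1,0,0,4,0,0,0],[-1,0,0,6,0,0,0],[-1,0,0,6,0,0,0],[-1,0,0,6,0,0,0]],
])

```text
t: 4.68
eef_pos: [0.5799, 0.2914, 0.0023]
tool_rot: [0.0, 0.013, 1.0, 0.0]
contact_force: [0.7, 0.1, -0.6]
gripper_width: -0.003
grasp_force: 0.0
```

Call:
step_arm([
  [[-1,0,0,3,0,0,0],[-1,0,0,5,0,0,0],[-1,0,0,7,0,0,0],[-1,0,0,7,0,0,0]],
])

```text
t: 5.02
eef_pos: [0.5795, 0.2911, -0.0055]
tool_rot: [-0.0, 0.013, 1.0, -0.0]
contact_force: [-0.4, 0.6, 0.7]
gripper_width: -0.001
grasp_force: 0.0
```

Run:
```python
from h import *
s=shot('side','s3'); o=bot.get_obs(); p=o['eef_pos']; print(p,o['contact_force'])
print(proj(s,[p,p+[0,0,.02]])*2-[0,0])
u,v=proj(s,[p])[0].astype(int)
cv2.imwrite('pics/c3.png',cv2.resize(s['image'][v-50:v+25,u-50:u+50,::-1],(800,600),interpolation=cv2.INTER_CUBIC)); print((proj(s,[p,p+[0,0,.02]])+.5-[u-50,v-50])*8)
```

```text
[ 0.57955822  0.29121927 -0.00534767] [-0.17294379 -0.2050724   0.17392732]
[[498.20786715 394.65298613]
 [497.54457376 385.4458151 ]]
[[404.83146861 406.61194452]
 [402.17829504 369.78326042]]
```

View pics/c3.png

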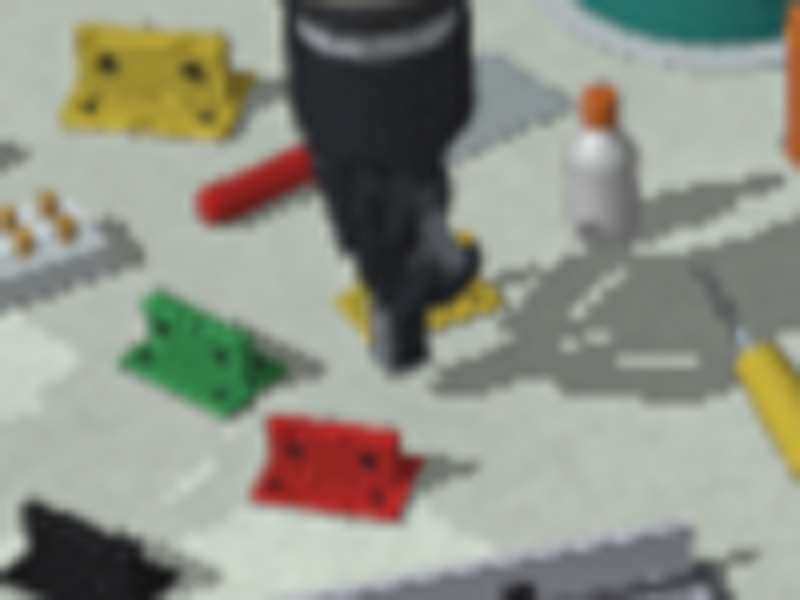

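Reported z is −5.5 mm with no contact, and the tip at (400,370) sits ~20 mm up. The reported TCP is offset, so I'll find the true bench contact.

Call:
step_arm([
  [[-1,0,0,4,0,0,0],[-1,0,0,8,0,0,0],[-1,0,0,9,0,0,0],[-1,0,0,10,0,0,0],[-1,0,0,10,0,0,0]],
])

```text
t: 5.48
eef_pos: [0.5796, 0.2912, -0.0153]
tool_rot: [-0.0, 0.013, 1.0, -0.0]
contact_force: [-0.2, -0.3, -0.7]
gripper_width: 0.001
grasp_force: 0.0
```

Call:
step_arm([
  [[-1,0,0,1,0,0,0],[-1,0,0,2,0,0,0],[-1,0,0,3,0,0,0],[-1,0,0,3,0,0,0]],
])

```text
t: 5.82
eef_pos: [0.5797, 0.2913, -0.0181]
tool_rot: [-0.0, 0.013, 1.0, -0.0]
contact_force: [-0.4, -0.3, -0.4]
gripper_width: -0.001
grasp_force: 0.0
```

Call:
step_arm([
  [[-1,0,0,1,0,0,0],[-1,0,0,2,0,0,0],[-1,0,0,2,0,0,0],[-1,0,0,2,0,0,0]],
])

```text
t: 6.15
eef_pos: [0.5798, 0.2913, -0.0201]
tool_rot: [-0.0, 0.013, 1.0, -0.0]
contact_force: [0.3, -0.1, -0.2]
gripper_width: 0.001
grasp_force: 0.0
```

Call:
step_arm([
  [[-1,0,0,1,0,0,0],[-1,0,0,1,0,0,0],[-1,0,0,2,0,0,0],[-1,0,0,2,0,0,0]],
])

```text
t: 6.48
eef_pos: [0.5797, 0.2913, -0.0221]
tool_rot: [-0.0, 0.013, 1.0, -0.0]
contact_force: [0.2, 0.2, 0.2]
gripper_width: -0.0
grasp_force: 0.0
```

Call:
step_arm([
  [[-1,0,0,1,0,0,0],[-1,0,0,1,0,0,0],[-1,0,0,2,0,0,0],[-1,0,0,2,0,0,0]],
])

```text
t: 6.82
eef_pos: [0.5799, 0.2914, -0.0227]
tool_rot: [-0.0, 0.013, 1.0, 0.0]
contact_force: [-3.4, -2.0, 12.1]
gripper_width: -0.001
grasp_force: 6.0
```

Call:
step_arm([
  [[-1,0,0,1,0,0,0],[-1,0,0,1,0,0,0],[-1,0,0,2,0,0,0],[-1,0,0,2,0,0,0]],
])

```text
t: 7.15
eef_pos: [0.58, 0.2915, -0.0228]
tool_rot: [-0.0, 0.013, 1.0, 0.0]
contact_force: [-8.9, -3.7, 28.1]
gripper_width: 0.0
grasp_force: 13.9
```

Bench contact is at reported z = −22.6 mm, so true z = reported + 22.6 mm. I'm building that into the planner.

Call:
step_arm([
  [[-1,0,0,-20,0,0,0],[0,0,0,-60,0,0,0],[0,0,0,-80,0,0,0],[0,0,0,-80,0,0,0],[0,0,0,-80,0,0,0]],
])

```text
t: 7.57
eef_pos: [0.5808, 0.2919, 0.0555]
tool_rot: [0.001, 0.013, 1.0, 0.001]
contact_force: [-0.9, 0.0, -0.8]
gripper_width: 0.496
grasp_force: 0.0
```

```bash
sed -i "s/    p0,R0=start;/    p0,R0=start; p=np.array(p)+(0 if len(p)==4 else np.array([0,0,-ZB]));/; s/^TR=/ZB=.0226; TR=/" h.py
sed -i "s/return np.array(p),R1/return p,R1/" h.py
python3 - <<'E'
from h import *
s=plan([.616,.3467,.06],-.025,'hover')
p,R=s
print(p); plan([.616,.3467,.009],-.025,'down')
E
```

```text
hover d [-33.7  55.6  18.3] rot [ 0.1  0.2 -0. ] rows>= 2
[0.616  0.3467 0.0374]
down d [-33.6  55.5  69.3] rot [ 0.1  0.2 -0. ] rows>= 3
```

Call:
step_arm([
  [[0,-34,56,10,0,0,0],[0,-34,56,18,0,0,0],[0,-34,56,18,0,0,0],[0,-34,56,18,0,0,0],[0,-34,56,18,0,0,0],[0,-34,56,45,0,0,0],[0,-34,56,62,0,0,0],[0,-34,56,69,0,0,0],[0,-34,56,69,0,0,0],[0,-34,56,69,0,0,0]],
])

```text
t: 8.4
eef_pos: [0.6153, 0.3456, -0.0147]
tool_rot: [-0.0, 0.013, 1.0, -0.0]
contact_force: [-0.1, -0.7, 0.3]
gripper_width: 0.5
grasp_force: 0.0
```

Call:
step_arm([
  [[-1,0,0,0,0,0,0],[-1,0,0,0,0,0,0],[-1,0,0,0,0,0,0],[-1,0,0,0,0,0,0],[-1,0,0,0,0,0,0]],
])

```text
t: 8.82
eef_pos: [0.6162, 0.347, -0.0135]
tool_rot: [0.001, 0.013, 1.0, 0.001]
contact_force: [-1.6, 0.2, 5.6]
gripper_width: 0.107
grasp_force: 40.8
```

```bash
python3 pl.py -44 43 .125
```

```text
[ 0.6162  0.347  -0.0135] w 0.107 f 40.8 F [-1.6  0.2  5.6]
to d [  37.3 -258.6 -116.3] rot [ 0.1  0.1 12.4] rows>= 7
```

Call:
step_arm([
  [[-1,0,0,-40,0,0,0],[-1,0,0,-80,0,0,0],[-1,0,0,-116,0,0,0],[-1,37,-259,-116,0,0,12.4],[-1,37,-259,-116,0,0,12.4],[-1,37,-259,-116,0,0,12.4],[-1,37,-259,-116,0,0,12.4],[-1,37,-259,-116,0,0,12.4],[-1,37,-259,-116,0,0,12.4],[-1,37,-259,-116,0,0,12.4]],
], force=60)

```text
t: 9.65
eef_pos: [0.5701, 0.0798, 0.1012]
tool_rot: [-0.0, 0.125, 0.992, -0.002]
contact_force: [-0.1, -1.3, 0.5]
gripper_width: 0.101
grasp_force: 60.1
```

Call:
step_arm([
  [[-1,0,0,0,0,0,0],[-1,0,0,0,0,0,0],[-1,0,0,0,0,0,0]],
])

```text
t: 9.9
eef_pos: [0.572, 0.0905, 0.1012]
tool_rot: [0.0, 0.12, 0.993, 0.001]
contact_force: [1.0, 0.5, 0.3]
gripper_width: 0.096
grasp_force: 60.1
```

```bash
python3 pl.py -44 43 .014
python3 - <<'E'
from h import *
t=shot('top','t4')
a=cv2.resize(t['image'][150:300,130:350,::-1],(800,545),interpolation=cv2.INTER_CUBIC);cv2.imwrite('pics/c4.png',a)
E
```

```text
[0.572  0.0905 0.1012] w 0.096 f 60.1 F [1.  0.5 0.3]
to d [ -0.4  -1.3 109.8] rot [0.1 0.  0.2] rows>= 3
```

View pics/c4.png

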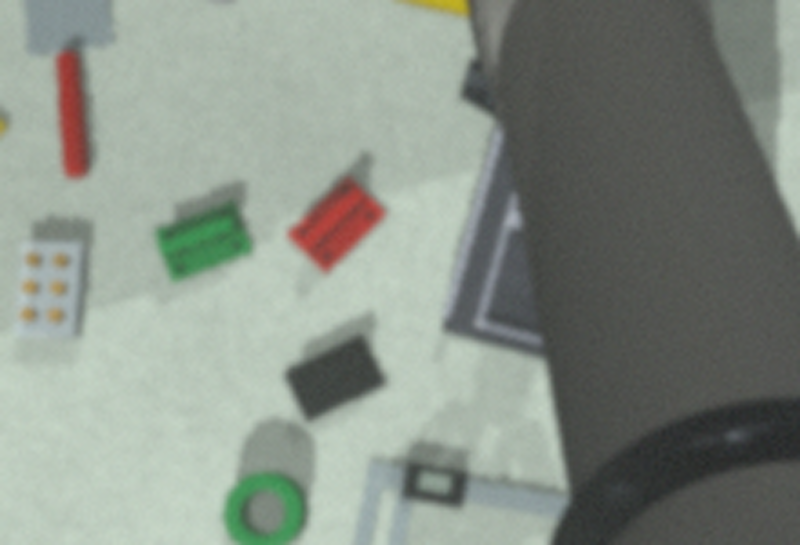

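The other feet are where they were (green (205,242), red (338,226), black (336,376)), and yellow is held over its pocket. Lowering.

Call:
step_arm([
  [[-1,0,-1,30,0,0,0],[-1,0,-1,60,0,0,0],[-1,0,-1,80,0,0,0],[-1,0,-1,90,0,0,0],[-1,0,-1,98,0,0,0],[-1,0,-1,104,0,0,0],[-1,0,-1,108,0,0,0],[-1,0,-1,110,0,0,0],[-1,0,-1,110,0,0,0]],
])

```text
t: 10.7
eef_pos: [0.5719, 0.0877, -0.0086]
tool_rot: [0.0, 0.121, 0.993, 0.0]
contact_force: [0.2, -0.3, -0.8]
gripper_width: 0.101
grasp_force: 60.1
```

```bash
python3 pl.py -44 43 .013
```

```text
[ 0.5719  0.0877 -0.0086] w 0.101 f 60.1 F [ 0.2 -0.3 -0.8]
to d [0.1 1.6 1. ] rot [0.  0.  0.1] rows>= 1
```

Call:
step_arm([
  [[-1,0,1,1,0,0,0],[-0.3,0,1,1,0,0,0],[-0.3,0,1,1,0,0,0],[-0.3,0,1,1,0,0,0],[-0.3,0,1,-30,0,0,0],[-0.3,0,1,-70,0,0,0],[-0.3,0,1,-100,0,0,0],[-0.3,0,1,-100,0,0,0]],
])

```text
t: 11.37
eef_pos: [0.5761, 0.0891, 0.0975]
tool_rot: [0.005, 0.121, 0.993, 0.002]
contact_force: [0.6, 0.5, 0.3]
gripper_width: 0.349
grasp_force: 0.0
```

```bash
python3 pl.py .531 .2557 2.391 .07
```

```text
[0.5761 0.0891 0.0975] w 0.349 f 0.0 F [0.6 0.5 0.3]
to d [ 84.2 150.6  50.1] rot [ 0.4  0.4 29.1] rows>= 5
```

Call:
step_arm([
  [[0,84,151,0,0,0,29],[0,84,151,0,0,0,29],[0,84,151,0,0,0,29],[0,84,151,0,0,0,29],[0,84,151,0,0,0,29],[0,84,151,20,0,0,29],[0,84,151,50,0,0,29],[0,84,151,50,0,0,29],[0,84,151,50,0,0,29]],
])

```text
t: 12.12
eef_pos: [0.525, 0.2543, 0.04]
tool_rot: [-0.001, 0.365, 0.931, -0.002]
contact_force: [-0.1, -0.2, 1.1]
gripper_width: 0.503
grasp_force: 0.0
```

```bash
python3 look.py green; python3 pl.py .531 .2557 2.391 .009
```

```text
[0.5271 0.255  0.0421] w 0.502 f 0.0 F [1.1 1.  0.2]
to d [-2.3  3.1 55.7] rot [0.1 0.  0.1] rows>= 2Traceback (most recent call last):
  File "look.py", line 6, in <module>
    q,e,n=fit(c,proj(t,[SEED[c]])[0],[t]); print(c,q.round(4),round(e,2),n)
          ~~~^^^^^^^^^^^^^^^^^^^^^^^^^^^^
  File "h.py", line 34, in fit
    M=[mask(c,col,seed if i==0 else proj(c,[p0])[0],r) for i,c in enumerate(cams)]
       ~~~~^^^^^^^^^^^^^^^^^^^^^^^^^^^^^^^^^^^^^^^^^^^
  File "h.py", line 29, in mask
    return (l==1+np.argmax(s[1:,4])).astype(float)
                 ~~~~~~~~~^^^^^^^^^
    return _wrapfunc(a, 'argmax', axis=axis, out=out, **kwds)
    return bound(*args, **kwds)
ValueError: attempt to get argmax of an empty sequence
```

Call:
step_arm([
  [[0,-2,2,25,0,0,0],[0,-2,2,45,0,0,0],[0,-2,2,55,0,0,0],[0,-2,2,55,0,0,0],[0,-2,2,55,0,0,0],[-1,-2,2,55,0,0,0],[-1,-2,2,55,0,0,0],[-1,-2,2,55,0,0,0],[-1,-2,2,55,0,0,0],[-1,-2,2,55,0,0,0]],
])

```text
t: 13.05
eef_pos: [0.5301, 0.2559, -0.0126]
tool_rot: [0.001, 0.365, 0.931, 0.001]
contact_force: [-0.8, -0.4, 7.0]
gripper_width: 0.1
grasp_force: 60.4
```

```bash
python3 pl.py -44 -43 .125
```

```text
[ 0.5301  0.2559 -0.0126] w 0.1 f 60.4 F [-0.8 -0.4  7. ]
to d [ -68.9 -134.9 -115.2] rot [  0.1   0.1 -29. ] rows>= 5
```

Call:
step_arm([
  [[-1,0,0,-40,0,0,0],[-1,0,0,-80,0,0,0],[-1,0,0,-115,0,0,0],[-1,-69,-135,-115,0,0,-29],[-1,-69,-135,-115,0,0,-29],[-1,-69,-135,-115,0,0,-29],[-1,-69,-135,-115,0,0,-29],[-1,-69,-135,-115,0,0,-29],[-1,-69,-135,-115,0,0,-29],[-1,-69,-135,-115,0,0,-29]],
])

```text
t: 13.88
eef_pos: [0.4884, 0.1103, 0.1015]
tool_rot: [0.0, 0.121, 0.993, 0.001]
contact_force: [0.4, 0.5, -0.4]
gripper_width: 0.103
grasp_force: 59.4
```

Call:
step_arm([
  [[-1,0,0,0,0,0,0],[-1,0,0,0,0,0,0],[-1,0,0,0,0,0,0]],
])

```text
t: 14.13
eef_pos: [0.488, 0.1107, 0.1009]
tool_rot: [-0.0, 0.12, 0.993, 0.0]
contact_force: [0.4, -0.1, -0.0]
gripper_width: 0.104
grasp_force: 59.4
```

```bash
python3 pl.py -44 -43 .014
```

```text
[0.488  0.1107 0.1009] w 0.104 f 59.4 F [ 0.4 -0.1 -0. ]
to d [ -0.8  -0.6 109.5] rot [ 0.  -0.   0.1] rows>= 3
```

Call:
step_arm([
  [[-1,-1,0,30,0,0,0],[-1,-1,0,60,0,0,0],[-1,-1,0,85,0,0,0],[-1,-1,0,98,0,0,0],[-1,-1,0,105,0,0,0],[-1,-1,0,109,0,0,0],[-1,-1,0,109,0,0,0],[-1,-1,0,109,0,0,0],[-0.3,-1,0,109,0,0,0],[-0.3,-1,0,109,0,0,0]],
])

```text
t: 14.97
eef_pos: [0.4895, 0.1095, -0.0073]
tool_rot: [0.001, 0.121, 0.993, 0.0]
contact_force: [-0.2, 1.6, -0.1]
gripper_width: 0.343
grasp_force: 0.0
```

Call:
step_arm([
  [[-0.3,0,0,0,0,0,0],[-0.3,0,0,-20,0,0,0],[-0.3,0,0,-60,0,0,0],[-0.3,0,0,-100,0,0,0],[-0.3,0,0,-100,0,0,0],[-0.3,0,0,-100,0,0,0]],
])

```text
t: 15.47
eef_pos: [0.4908, 0.1099, 0.0946]
tool_rot: [0.003, 0.121, 0.993, 0.001]
contact_force: [-0.7, -0.7, -0.5]
gripper_width: 0.35
grasp_force: 0.0
```

```bash
python3 pl.py .515 .3547 -1.188 .07
```

```text
[0.4908 0.1099 0.0946] w 0.35 f 0.0 F [-0.7 -0.7 -0.5]
to d [ 35.3 243.3  47.9] rot [ 0.3  0.2 54.2] rows>= 8
```

```bash
python3 look.py green black
```

```text
green [ 0.5145  0.3548 -1.1518] 0.13 [np.float64(338.0)]
black [ 0.417   0.252  -1.0342] 0.19 [np.float64(332.0)]
```

Call:
step_arm([
  [[0,35,243,10,0,0,54],[0,35,243,10,0,0,54],[0,35,243,10,0,0,54],[0,35,243,10,0,0,54],[0,35,243,10,0,0,54],[0,35,243,10,0,0,54],[0,35,243,10,0,0,54],[0,35,243,10,0,0,54],[0,35,243,40,0,0,54],[0,35,243,48,0,0,54]],
])

```text
t: 16.4
eef_pos: [0.5103, 0.3521, 0.0394]
tool_rot: [-0.001, 0.558, 0.83, -0.003]
contact_force: [-0.8, -0.4, -0.2]
gripper_width: 0.503
grasp_force: 0.0
```

```bash
python3 pl.py .515 .3547 -1.188 .009
```

```text
[0.5103 0.3521 0.0394] w 0.503 f 0.0 F [-0.8 -0.4 -0.2]
to d [ 0.8  5.7 53. ] rot [-0.4  0.1  0.3] rows>= 2
```

Call:
step_arm([
  [[0,0,3,25,0,0,0],[0,0,3,45,0,0,0],[0,0,3,53,0,0,0],[0,0,3,53,0,0,0],[0,0,3,53,0,0,0],[-1,0,3,53,0,0,0],[-1,0,3,53,0,0,0],[-1,0,3,53,0,0,0],[-1,0,3,53,0,0,0],[-1,0,3,53,0,0,0]],
])

```text
t: 17.23
eef_pos: [0.5166, 0.3552, -0.0076]
tool_rot: [0.0, 0.558, 0.83, 0.001]
contact_force: [0.4, -0.6, 6.4]
gripper_width: 0.097
grasp_force: 62.2
```

```bash
python3 pl.py 68 43 .125
```

```text
[ 0.5166  0.3552 -0.0076] w 0.097 f 62.2 F [ 0.4 -0.6  6.4]
to d [-357.7 -114.6 -110.5] rot [  0.1   0.  -53.9] rows>= 10
```

Call:
step_arm([
  [[-1,0,0,-40,0,0,0],[-1,0,0,-80,0,0,0],[-1,0,0,-110,0,0,0],[-1,-358,-115,-110,0,0,-54],[-1,-358,-115,-110,0,0,-54],[-1,-358,-115,-110,0,0,-54],[-1,-358,-115,-110,0,0,-54],[-1,-358,-115,-110,0,0,-54],[-1,-358,-115,-110,0,0,-54],[-1,-358,-115,-110,0,0,-54]],
])

```text
t: 18.07
eef_pos: [0.5376, 0.0635, 0.1015]
tool_rot: [0.0, 0.154, 0.988, 0.0]
contact_force: [0.1, -0.2, -0.7]
gripper_width: 0.102
grasp_force: 36.7
```

```bash
python3 pl.py 68 43 .125
```

```text
[0.5376 0.0635 0.1015] w 0.102 f 36.7 F [ 0.1 -0.2 -0.7]
to d [-32.4 -76.7  -0.9] rot [ 0.   0.  -3.8] rows>= 2
```

Call:
step_arm([
  [[-1,-32,-77,-1,0,0,-4],[-1,-32,-77,-1,0,0,-4],[-1,-32,-77,-1,0,0,-4],[-1,-32,-77,-1,0,0,-4],[-1,-32,-77,-1,0,0,-4],[-1,-32,-77,-1,0,0,-4]],
])

```text
t: 18.57
eef_pos: [0.5444, -0.0158, 0.1021]
tool_rot: [-0.0, 0.121, 0.993, 0.0]
contact_force: [0.2, 0.6, -0.8]
gripper_width: 0.097
grasp_force: 64.3
```

```bash
python3 pl.py 68 43 .021
python3 - <<'E'
from h import *
s=shot('side','s5'); p=bot.get_obs()['eef_pos']+[0,0,ZB]; u,v=proj(s,[p])[0].astype(int); print(u,v)
cv2.imwrite('pics/c5.png',cv2.resize(s['image'][v-45:v+60,u-70:u+70,::-1],(800,600),interpolation=cv2.INTER_CUBIC))
E
```

```text
[ 0.5444 -0.0158  0.1021] w 0.097 f 64.3 F [ 0.2  0.6 -0.8]
to d [ -1.7  -3.4 103.7] rot [ 0. -0.  0.] rows>= 3
287 224
```

View pics/c5.png

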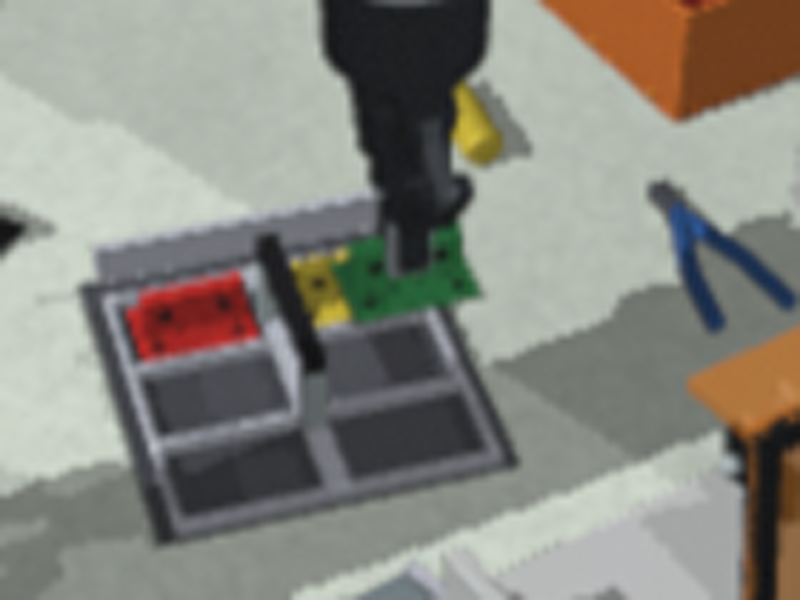

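Red (190,315) and yellow (320,290) lie in their pockets. Green (410,270) is still held level after the slackening.

Call:
step_arm([
  [[-1,-1,-2,30,0,0,0],[-1,-1,-2,60,0,0,0],[-1,-1,-2,85,0,0,0],[-1,-1,-2,95,0,0,0],[-1,-1,-2,100,0,0,0],[-1,-1,-2,102,0,0,0],[-1,-1,-2,102,0,0,0],[-1,-1,-2,102,0,0,0]],
])

```text
t: 19.28
eef_pos: [0.546, -0.0195, 0.0012]
tool_rot: [0.001, 0.122, 0.993, 0.0]
contact_force: [0.9, -0.3, -0.0]
gripper_width: 0.095
grasp_force: 64.4
```

```bash
python3 pl.py 68 43 .019
```

```text
[ 0.546  -0.0195  0.0012] w 0.095 f 64.4 F [ 0.9 -0.3 -0. ]
to d [ 0.8 -0.1  4.8] rot [ 0.   0.1 -0.1] rows>= 1
```

Call:
step_arm([
  [[-1,1,0,2,0,0,0],[-1,1,0,4,0,0,0],[-1,1,0,4,0,0,0],[-0.3,1,0,4,0,0,0],[-0.3,1,0,4,0,0,0],[-0.3,1,0,4,0,0,0],[-0.3,1,0,-30,0,0,0],[-0.3,1,0,-70,0,0,0],[-0.3,1,0,-100,0,0,0],[-0.3,1,0,-100,0,0,0]],
])

```text
t: 20.12
eef_pos: [0.5481, -0.0197, 0.1059]
tool_rot: [0.005, 0.122, 0.992, 0.001]
contact_force: [0.2, -0.5, -0.7]
gripper_width: 0.351
grasp_force: 0.0
```

```bash
python3 look.py black;  python3 pl.py .4172 .2521 -1.08 .07
```

```text
black [0.4166 0.2506 2.113 ] 0.25 [np.float64(314.0)]
[ 0.5449 -0.0194  0.1013] w 0.351 f 0.0 F [-0.3 -0.1 -0.1]
to d [189.8 232.4  53.7] rot [ 0.1  0.1 47.9] rows>= 8
```

Call:
step_arm([
  [[0,190,232,10,0,0,48],[0,190,232,10,0,0,48],[0,190,232,10,0,0,48],[0,190,232,10,0,0,48],[0,190,232,10,0,0,48],[0,190,232,10,0,0,48],[0,190,232,10,0,0,48],[0,190,232,10,0,0,48],[0,190,232,10,0,0,48],[0,190,232,10,0,0,48]],
])

```text
t: 21.05
eef_pos: [0.4138, 0.2528, 0.0886]
tool_rot: [-0.001, 0.513, 0.858, -0.001]
contact_force: [-0.1, -1.2, 0.9]
gripper_width: 0.503
grasp_force: 0.0
```

Call:
step_arm([
  [[0,0,0,40,0,0,0],[0,0,0,40,0,0,0],[0,0,0,40,0,0,0],[0,0,0,40,0,0,0]],
])

```text
t: 21.38
eef_pos: [0.4162, 0.2502, 0.0503]
tool_rot: [0.0, 0.516, 0.857, -0.001]
contact_force: [0.4, 1.3, -0.4]
gripper_width: 0.5
grasp_force: 0.0
```

```bash
python3 pl.py .4172 .2521 -1.08 .009
```

```text
[0.4162 0.2502 0.0503] w 0.5 f 0.0 F [ 0.4  1.3 -0.4]
to d [ 1.3  1.9 63.9] rot [-0.1  0.  -0.3] rows>= 2
```

Call:
step_arm([
  [[0,1,1,25,0,0,0],[0,1,1,45,0,0,0],[0,1,1,58,0,0,0],[0,1,1,63,0,0,0],[0,1,1,63,0,0,0],[-1,1,1,63,0,0,0],[-1,1,1,63,0,0,0],[-1,1,1,63,0,0,0],[-1,1,1,63,0,0,0],[-1,1,1,63,0,0,0]],
])

```text
t: 22.22
eef_pos: [0.4172, 0.2535, -0.0116]
tool_rot: [0.0, 0.515, 0.857, 0.001]
contact_force: [-1.2, -1.0, 6.8]
gripper_width: 0.1
grasp_force: 59.3
```

```bash
python3 pl.py 68 -43 .125
```

```text
[ 0.4172  0.2535 -0.0116] w 0.1 f 59.3 F [-1.2 -1.   6.8]
to d [-243.6  -78.7 -114.3] rot [  0.1   0.  -48.1] rows>= 7
```

Call:
step_arm([
  [[-1,0,0,-40,0,0,0],[-1,0,0,-80,0,0,0],[-1,0,0,-114,0,0,0],[-1,-244,-79,-114,0,0,-48],[-1,-244,-79,-114,0,0,-48],[-1,-244,-79,-114,0,0,-48],[-1,-244,-79,-114,0,0,-48],[-1,-244,-79,-114,0,0,-48],[-1,-244,-79,-114,0,0,-48],[-1,-244,-79,-114,0,0,-48]],
])

```text
t: 23.05
eef_pos: [0.4611, -0.0009, 0.1019]
tool_rot: [0.001, 0.142, 0.99, 0.0]
contact_force: [1.0, 0.6, -0.1]
gripper_width: 0.099
grasp_force: 58.8
```

Call:
step_arm([
  [[-1,0,0,0,0,0,0],[-1,0,0,0,0,0,0],[-1,0,0,0,0,0,0]],
])

```text
t: 23.3
eef_pos: [0.4608, 0.002, 0.1015]
tool_rot: [0.0, 0.145, 0.99, 0.0]
contact_force: [0.4, -0.3, -0.2]
gripper_width: 0.095
grasp_force: 58.8
```

```bash
python3 pl.py 68 -43 .016
```

```text
[0.4608 0.002  0.1015] w 0.095 f 58.8 F [ 0.4 -0.3 -0.2]
to d [ -1.   -0.6 108.1] rot [ 0.   0.  -2.7] rows>= 3
```

Call:
step_arm([
  [[-1,-1,0,30,0,0,-2.7],[-1,-1,0,60,0,0,-2.7],[-1,-1,0,85,0,0,-2.7],[-1,-1,0,98,0,0,-2.7],[-1,-1,0,105,0,0,-2.7],[-1,-1,0,108,0,0,-2.7],[-1,-1,0,108,0,0,-2.7],[-1,-1,0,108,0,0,-2.7],[-0.3,-1,0,108,0,0,-2.7],[-0.3,-1,0,108,0,0,-2.7]],
])

```text
t: 24.13
eef_pos: [0.4625, 0.0017, -0.0062]
tool_rot: [0.001, 0.12, 0.993, 0.0]
contact_force: [-0.2, 0.9, 0.5]
gripper_width: 0.347
grasp_force: 0.0
```

Call:
step_arm([
  [[-0.3,0,0,0,0,0,0],[-0.3,0,0,-20,0,0,0],[-0.3,0,0,-60,0,0,0],[-0.3,0,0,-100,0,0,0],[-0.3,170,300,-160,0,0,0],[-0.3,170,300,-160,0,0,0],[-0.3,170,300,-160,0,0,0],[-0.3,170,300,-160,0,0,0],[-0.3,170,300,-160,0,0,0],[-0.3,170,300,-160,0,0,0]],
])

```text
t: 24.97
eef_pos: [0.3941, 0.2402, 0.1368]
tool_rot: [0.0, 0.12, 0.993, 0.0]
contact_force: [0.9, 0.2, 0.9]
gripper_width: 0.353
grasp_force: 0.0
```

Run:
```python
from h import *
t=shot('top','t6'); s=shot('side','s6')
a=cv2.resize(t['image'][165:275,240:350,::-1],(500,500),interpolation=cv2.INTER_CUBIC);b=cv2.resize(s['image'][190:290,210:310,::-1],(300,300),interpolation=cv2.INTER_CUBIC)
cv2.imwrite('pics/c6.png',np.hstack([a,cv2.copyMakeBorder(b,0,200,0,0,cv2.BORDER_CONSTANT)]))
for c,p in dict(yellow=(-44,43),red=(-44,-43),green=(68,43)).items():
    L=loc(TR,p+(15,)); m=mask(t,c,proj(t,[L])[0],18); v,u=np.where(m>0); X=ray(t,u.mean(),v.mean(),.012); print(c,m.sum(),X.round(4),loc(TR,p+(0,)).round(4))
```

```text
yellow 400.0 [0.5724 0.0901 0.012 ] [0.5721 0.0893 0.    ]
red 418.0 [0.4896 0.1108 0.012 ] [0.4886 0.1099 0.    ]
green 380.0 [ 0.5458 -0.0185  0.012 ] [ 0.5452 -0.0194  0.    ]
```

View pics/c6.png

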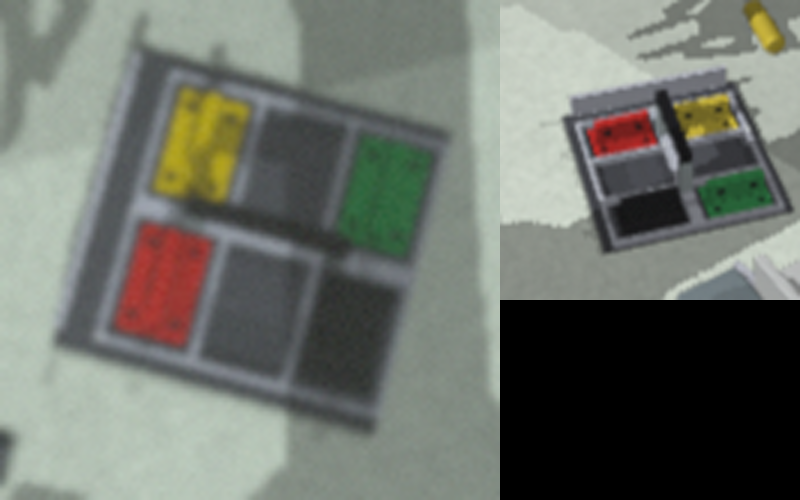

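All four feet lie in their pockets: yellow (200,145), red (163,285), green (385,195), black (345,340). Next I'll refit the tray and grip the handle.

Run:
```python
from h import *
t=load('top'); C=lambda u,v:np.array([u,v])/4.545+[240,165]-.4
tr,e=pose3([(t,C(452,133),(98,94,4)),(t,C(375,432),(98,-94,4)),(t,C(57,342),(-98,-94,4)),(t,C(138,45),(-98,94,4))]); print('tray',tr.round(4),e)
print(bot.get_obs()['q'].round(2))
for y in(TR[2]+.01,TR[2]+np.pi-.01): plan(loc(tr,(6,0,120)),y,'h',mod=2*np.pi)
```

```text
tray [ 0.5208  0.0569 -1.818 ] [[0.4, -0.8], [0.1, 0.4], [-1.0, 0.4], [0.2, -0.1]]
[-0.83  0.22  0.16  2.13 -0.05  0.79  0.7 ]
h d [-167.  -161.3   39.4] rot [  0.2   0.3 -89.9] rows>= 13
h d [-167.  -161.3   39.4] rot [ 0.3 -0.2 91.2] rows>= 13
```

Call:
step_arm([
  [[0,-167,-161,0,0,0,91],[0,-167,-161,0,0,0,91],[0,-167,-161,0,0,0,91],[0,-167,-161,0,0,0,91],[0,-167,-161,0,0,0,91],[0,-167,-161,0,0,0,91],[0,-167,-161,0,0,0,91],[0,-167,-161,0,0,0,91],[0,-167,-161,0,0,0,91],[0,-167,-161,0,0,0,91]],
])

```text
t: 25.9
eef_pos: [0.5186, 0.0413, 0.136]
tool_rot: [-0.0, 0.681, 0.732, 0.0]
contact_force: [-0.2, 0.8, 0.9]
gripper_width: 0.496
grasp_force: 0.0
```

```bash
sed -i 's/TR=\[.*\]; ST/TR=[0.5208,0.0569,-1.816]; ST/' h.py
python3 - <<'E'
from h import *
print(bot.get_obs()['q'].round(2)); plan(loc(TR,(6,0,100)),TR[2],'h')
E
```

```text
[-0.63  0.34  0.53  2.02 -0.23  0.84  0.1 ]
h d [ 9.7  1.4 58.6] rot [ 0.  -0.  18.2] rows>= 3
```

Call:
step_arm([
  [[0,10,1,0,0,0,18],[0,10,1,0,0,0,18],[0,10,1,30,0,0,18],[0,10,1,58,0,0,18],[0,10,1,58,0,0,18],[0,10,1,58,0,0,18],[0,10,1,58,0,0,18],[0,10,1,58,0,0,18]],
])

```text
t: 26.57
eef_pos: [0.5201, 0.0521, 0.0795]
tool_rot: [0.0, 0.785, 0.619, 0.001]
contact_force: [-0.3, -0.1, 0.5]
gripper_width: 0.496
grasp_force: 0.0
```

```bash
python3 - <<'E'
from h import *
print(bot.get_obs()['q'].round(2)); plan(loc(TR,(6,0,40)),TR[2],'h')
E
```

```text
[-0.66  0.45  0.55  2.06 -0.35  0.72 -0.12]
h d [-1.2 -0.6 62.1] rot [ 0.1 -0.1  0.6] rows>= 2
```

Call:
step_arm([
  [[0,-1,-1,25,0,0,0.6],[0,-1,-1,45,0,0,0.6],[0,-1,-1,58,0,0,0.6],[0,-1,-1,62,0,0,0.6],[0,-1,-1,62,0,0,0.6],[-1,-1,-1,62,0,0,0.6],[-1,-1,-1,62,0,0,0.6],[-1,-1,-1,62,0,0,0.6],[-1,-1,-1,62,0,0,0.6],[-1,-1,-1,62,0,0,0.6]],
], force=110)

```text
t: 27.4
eef_pos: [0.5185, 0.0518, 0.0173]
tool_rot: [0.0, 0.788, 0.615, 0.001]
contact_force: [-2.4, 0.1, 8.2]
gripper_width: 0.121
grasp_force: 107.8
```

```bash
python3 - <<'E'
from h import *
o=bot.get_obs(); x=Rn.from_quat(np.roll(o['tool_rot'],-1)).as_matrix()[:,0]
print(o['eef_pos'].round(4),np.arctan2(x[1],x[0]),'TR',TR[2]%np.pi, loc(TR,(6,0,0)),o['contact_force'].round(1),o['torque'].round(2))
# hover before mouth: tray origin at station x -125-98-25 = -248
for sx,z in((-250,24+36),(-250,24+6)):
    h=loc(ST,(sx+6,0,0)); plan([h[0],h[1],o['eef_pos'][2]+ZB+z/1000],ST[2],f'st {sx} {z}')
E
```

```text
[0.5185 0.0518 0.0173] 1.3256476016232692 TR 1.325592653589793 [0.51934348 0.05107947 0.        ] [-2.4  0.1  8.2] [ 0.05  0.48 -0.03]
st -250 60 d [-43.8  78.2 -60. ] rot [  0.1  -0.1 -14.9] rows>= 3
st -250 30 d [-43.9  78.2 -30. ] rot [  0.1  -0.1 -14.9] rows>= 3
```

Call:
step_arm([
  [[-1,0,0,-10,0,0,0],[-1,0,0,-25,0,0,0],[-1,0,0,-40,0,0,0],[-1,-10,20,-50,0,0,-4],[-1,-22,40,-60,0,0,-8],[-1,-33,60,-60,0,0,-12],[-1,-44,78,-60,0,0,-15],[-1,-44,78,-60,0,0,-15],[-1,-44,78,-60,0,0,-15],[-1,-44,78,-60,0,0,-15]],
])

```text
t: 28.23
eef_pos: [0.5817, -0.0098, 0.0758]
tool_rot: [-0.001, 0.701, 0.713, -0.0]
contact_force: [-0.8, 0.9, -5.9]
gripper_width: 0.114
grasp_force: 108.0
```

```bash
python3 - <<'E'
from h import *
o=bot.get_obs(); x=Rn.from_quat(np.roll(o['tool_rot'],-1)).as_matrix()[:,0]
print(o['eef_pos'].round(4),np.arctan2(x[1],x[0]),ST[2]%np.pi,o['contact_force'].round(1),o['torque'].round(2),o['gripper_width'],o['grasp_force'])
t=shot('top','t7'); s=shot('side','s7')
a=cv2.resize(t['image'][120:270,240:440,::-1],(480,360),interpolation=cv2.INTER_CUBIC);b=cv2.resize(s['image'][170:320,200:350,::-1],(320,360),interpolation=cv2.INTER_CUBIC)
cv2.imwrite('pics/c7.png',np.hstack([a,b]))
E
```

```text
[ 0.5817 -0.0098  0.0758] 1.5868782422274308 1.585392653589793 [-0.8  0.9 -5.9] [0.07 0.06 0.  ] 0.11408951374870889 108.04639935493469
```

View pics/c7.png

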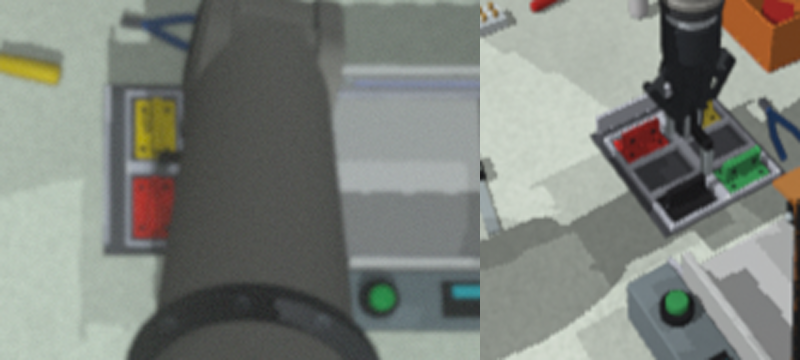

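Tray hangs level, square to the station, all four feet seated. Lower and slide in.

```bash
cat > slide.py <<'E'
import sys
from h import *
o=bot.get_obs(); p=o['eef_pos']; R=Rn.from_euler('z',-ST[2]).as_matrix()
print('tray in station mm',((R@(p-[ST[0],ST[1],0]))*1000-[5.5,0,17.3]).round(1),'F_st',(R@o['contact_force']).round(1),'T',o['torque'].round(2),'w',round(o['gripper_width'],3),round(o['grasp_force']))
for a in sys.argv[1:]:
    sx,z=map(float,a.split(',')); h=loc(ST,(sx+5.5,0,z+17.3)); plan([h[0],h[1],h[2]+ZB],ST[2],a)
E
python3 slide.py -250,26.5 -220,26.5 -23,26
```

```text
tray in station mm [-250.3   -2.    58.4] F_st [ 0.2  0.2 -5.7] T [ 0.01 -0.03 -0.06] w 0.115 108
-250,26.5 d [-0.3  2.  31.9] rot [-0.1 -0.   0.2] rows>= 1
-220,26.5 d [-30.3   1.9  31.9] rot [-0.1 -0.   0.2] rows>= 2
-23,26 d [-227.3    1.3   32.3] rot [-0.1 -0.   0.2] rows>= 6
```

Call:
step_arm([
  [[-1,0,2,12,0,0,0],[-1,0,2,24,0,0,0],[-1,0,2,32,0,0,0],[-1,0,2,32,0,0,0],[-1,-15,2,32,0,0,0],[-1,-30,2,32,0,0,0],[-1,-45,2,32,0,0,0],[-1,-60,2,32,0,0,0],[-1,-60,2,32,0,0,0],[-1,-60,2,32,0,0,0]],
])

```text
t: 29.17
eef_pos: [0.5854, -0.0713, 0.0437]
tool_rot: [0.0, 0.702, 0.712, -0.0]
contact_force: [0.6, 0.3, -5.6]
gripper_width: 0.113
grasp_force: 108.1
```

```bash
python3 slide.py -150,26 -23,26
```

```text
tray in station mm [-188.     0.8   26.4] F_st [-0.3  0.6 -5.6] T [ 0.03 -0.02  0.  ] w 0.113 108
-150,26 d [-38.   -0.8   0.4] rot [-0.  0. -0.] rows>= 1
-23,26 d [-165.    -0.8    0.5] rot [-0.  0. -0.] rows>= 4
```

Call:
step_arm([
  [[-1,-12,-1,0,0,0,0],[-1,-24,-1,0,0,0,0],[-1,-36,-1,0,0,0,0],[-1,-48,-1,0,0,0,0],[-1,-60,-1,0,0,0,0],[-1,-60,-1,0,0,0,0]],
])

```text
t: 29.67
eef_pos: [0.5854, -0.1348, 0.0442]
tool_rot: [0.001, 0.703, 0.711, -0.001]
contact_force: [0.0, -2.0, -4.5]
gripper_width: 0.119
grasp_force: 108.1
```

```bash
python3 slide.py -23,26
```

```text
tray in station mm [-1.245e+02 -1.000e-01  2.690e+01] F_st [ 2.  -0.  -4.5] T [-0.12  0.04 -0.06] w 0.119 108
-23,26 d [-101.5    0.3    1.2] rot [ 0.   0.2 -0.1] rows>= 3
```

Call:
step_arm([
  [[-1,-12,0,1,0,0,0],[-1,-24,0,1,0,0,0],[-1,-36,0,1,0,0,0],[-1,-48,0,1,0,0,0],[-1,-60,0,1,0,0,0],[-1,-72,0,1,0,0,0],[-1,-84,0,1,0,0,0],[-1,-90,0,1,0,0,0],[-1,-90,0,1,0,0,0]],
])

```text
t: 30.42
eef_pos: [0.5869, -0.2228, 0.0431]
tool_rot: [0.001, 0.702, 0.712, -0.0]
contact_force: [0.2, -0.4, -4.8]
gripper_width: 0.117
grasp_force: 108.1
```

```bash
python3 slide.py -23,26
```

```text
tray in station mm [-36.5   0.1  25.8] F_st [ 0.4  0.2 -4.8] T [-0.1   0.04 -0.05] w 0.117 108
-23,26 d [-13.5  -0.1  -0.2] rot [ 0.   0.1 -0. ] rows>= 1
```

Smooth. Lower onto the deck and push to the stop in small steps.

Call:
step_arm([
  [[-1,-5,0,0,0,0,0],[-1,-8,0,1,0,0,0],[-1,-10,0,1.5,0,0,0],[-1,-12,0,1.5,0,0,0],[-1,-12,0,1.5,0,0,0]],
])

```text
t: 30.83
eef_pos: [0.5876, -0.2321, 0.0415]
tool_rot: [0.0, 0.701, 0.713, 0.0]
contact_force: [-0.1, 0.1, -4.2]
gripper_width: 0.114
grasp_force: 108.3
```

Call:
step_arm([
  [[-1,-1,0,0,0,0,0],[-1,-2,0,0,0,0,0],[-1,-3,0,0,0,0,0],[-1,-3,0,0,0,0,0]],
])

```text
t: 31.17
eef_pos: [0.5876, -0.2352, 0.0415]
tool_rot: [0.0, 0.701, 0.713, 0.0]
contact_force: [0.3, 0.7, -3.3]
gripper_width: 0.115
grasp_force: 108.4
```

```bash
python3 slide.py -23,26
```

```text
tray in station mm [-24.1   0.6  24.2] F_st [-0.7  0.3 -3.3] T [ 0.12 -0.09 -0.04] w 0.115 108
-23,26 d [-1.1 -0.6 -1.8] rot [0.  0.  0.1] rows>= 1
```

Call:
step_arm([
  [[-1,-1,0,0,0,0,0],[-1,-2,0,0,0,0,0],[-1,-2,0,0,0,0,0]],
])

```text
t: 31.42
eef_pos: [0.5876, -0.237, 0.0414]
tool_rot: [-0.0, 0.701, 0.713, 0.0]
contact_force: [-0.1, 0.3, -1.5]
gripper_width: 0.116
grasp_force: 108.6
```

Call:
step_arm([
  [[-1,-1,0,0,0,0,0],[-1,-2,0,0,0,0,0],[-1,-2,0,0,0,0,0]],
])

```text
t: 31.67
eef_pos: [0.5875, -0.2369, 0.0414]
tool_rot: [-0.001, 0.701, 0.713, 0.001]
contact_force: [-2.2, 6.6, 1.7]
gripper_width: 0.116
grasp_force: 109.2
```

The tray is against the stop. Release, rise, and check the feet and hood.

Call:
step_arm([
  [[-1,1.5,0,0,0,0,0],[-1,1.5,0,0,0,0,0],[0,1.5,0,0,0,0,0],[0,1.5,0,0,0,0,0],[0,1.5,0,0,0,0,0],[0,1.5,0,-15,0,0,0],[0,1.5,0,-50,0,0,0],[0,1.5,0,-90,0,0,0],[0,1.5,0,-130,0,0,0],[0,1.5,0,-170,0,0,0]],
])

```text
t: 32.5
eef_pos: [0.5872, -0.2385, 0.2135]
tool_rot: [0.0, 0.702, 0.713, -0.0]
contact_force: [1.8, -0.8, 0.7]
gripper_width: 0.499
grasp_force: 0.0
```

Call:
step_arm([
  [[-1,0,0,-40,0,0,0],[-1,0,0,-80,0,0,0],[-1,30,0,-120,0,0,0],[-1,60,0,-130,0,0,0],[-1,100,0,-140,0,0,0],[-1,140,0,-150,0,0,0],[-1,180,0,-150,0,0,0],[-1,220,0,-150,0,0,0],[-1,250,0,-150,0,0,0],[-1,250,0,-150,0,0,0]],
])

```text
t: 33.33
eef_pos: [0.5834, 0.0209, 0.3612]
tool_rot: [-0.001, 0.697, 0.717, 0.001]
contact_force: [0.5, 1.1, -0.4]
gripper_width: -0.002
grasp_force: 0.0
```

Run:
```python
from h import *
t=shot('top','t8'); s=shot('side','s8')
a=cv2.resize(t['image'][100:270,345:535,::-1],(447,400),interpolation=cv2.INTER_CUBIC);b=cv2.resize(s['image'][200:370,260:430,::-1],(353,353),interpolation=cv2.INTER_CUBIC)
cv2.imwrite('pics/c8.png',np.hstack([a,cv2.copyMakeBorder(b,0,47,0,0,cv2.BORDER_CONSTANT)]))
R=Rn.from_euler('z',-ST[2]).as_matrix()
# hood fit: corners of outer face at front edge, station coords from angle
for u,v in((750,25),(775,335)):
  for z in(.31,.329): print((R@(ray(t,u/2.857+245,v/2.857+100,z)-[ST[0],ST[1],0])*1000).round())
o=bot.get_obs(); print(o['eef_pos'],o['q'].round(2))
```

```text
[ 97. 114. 310.]
[ 85. 105. 329.]
[  95. -105.  310.]
[  83. -108.  329.]
[0.58345193 0.01334269 0.36148052] [-0.51  0.23  0.47  1.6  -0.1   1.34 -0.01]
```

View pics/c8.png

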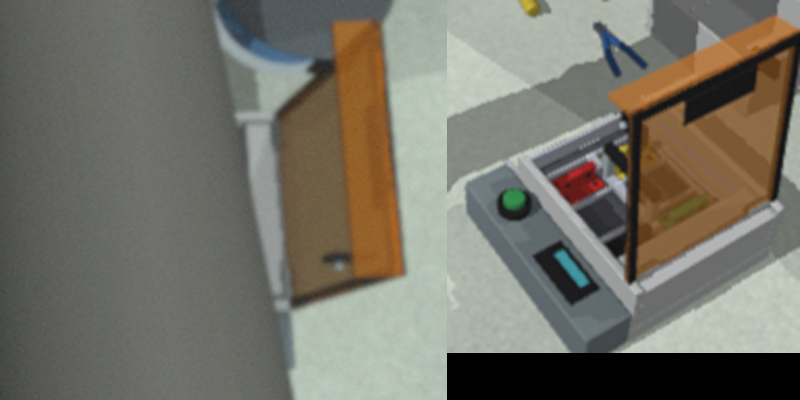

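Run:
```python
from h import *
h=loc(ST,(165,0,0)); a=plan([h[0],h[1],.40],ST[2],'over'); plan([h[0],h[1],.285],ST[2],'down',a) if 0 else None; print(h)
```

```text
over d [-432.2   -2.1  -15.8] rot [0.  0.  0.3] rows>= 11
[ 0.58960831 -0.41878242  0.        ]
```

Call:
step_arm([
  [[-1,-432,-2,-16,0,0,0],[-1,-432,-2,-16,0,0,0],[-1,-432,-2,-16,0,0,0],[-1,-432,-2,-16,0,0,0],[-1,-432,-2,-16,0,0,0],[-1,-432,-2,-16,0,0,0],[-1,-432,-2,-16,0,0,0],[-1,-432,-2,-16,0,0,0],[-1,-432,-2,-16,0,0,0],[-1,-432,-2,-16,0,0,0]],
])

```text
t: 34.27
eef_pos: [0.5864, -0.4086, 0.3774]
tool_rot: [0.001, 0.702, 0.712, -0.001]
contact_force: [1.7, -0.3, 0.6]
gripper_width: 0.001
grasp_force: 0.0
```

Run:
```python
from h import *
h=loc(ST,(165,0,0)); plan([h[0],h[1],.40],ST[2],'over');plan([h[0],h[1],.285],ST[2],'dn');print(bot.get_obs()['eef_pos'])
```

```text
over d [-10.3   3.1  -0. ] rot [ 0.   0.1 -0.1] rows>= 1
dn d [-10.1   3.1 115. ] rot [ 0.   0.1 -0.1] rows>= 3
[ 0.58638219 -0.40856903  0.3773569 ]
```

Call:
step_arm([
  [[-1,-10,3,0,0,0,0],[-1,-10,3,40,0,0,0],[-1,-10,3,80,0,0,0],[-1,-10,3,115,0,0,0],[-1,-10,3,115,0,0,0],[-1,10,3,115,0,0,0],[-1,25,3,115,0,0,0],[-1,40,3,115,0,0,0],[-1,50,3,115,0,0,0],[-1,60,3,115,0,0,0]],
])

```text
t: 35.1
eef_pos: [0.5904, -0.3453, 0.264]
tool_rot: [0.002, 0.702, 0.712, -0.0]
contact_force: [-0.1, -0.8, -0.6]
gripper_width: 0.001
grasp_force: 0.6
```

Call:
step_arm([
  [[-1,10,0,0,0,0,0],[-1,20,0,0,0,0,0],[-1,30,0,0,0,0,0],[-1,40,0,0,0,0,0],[-1,50,0,0,0,0,0],[-1,50,0,0,0,0,0]],
])

```text
t: 35.6
eef_pos: [0.5903, -0.2907, 0.2617]
tool_rot: [-0.001, 0.7, 0.714, 0.001]
contact_force: [-0.3, -0.2, -0.1]
gripper_width: 0.0
grasp_force: 0.0
```

```bash
python3 slide.py
```

```text
tray in station mm [ 31.4   2.5 244.4] F_st [ 0.2 -0.3 -0.1] T [0.01 0.01 0.01] w 0.0 0
```

Call:
step_arm([
  [[-1,0,0,-20,0,0,0],[-1,0,0,-40,0,0,0],[-1,0,0,-40,0,0,0],[-1,0,0,-40,0,0,0],[-1,0,0,-40,0,0,0],[-1,0,0,-40,0,0,0],[-1,0,0,-40,0,0,0],[-1,0,0,-40,0,0,0],[-1,0,0,-40,0,0,0],[-1,0,0,-40,0,0,0]],
])

```text
t: 36.43
eef_pos: [0.5894, -0.2939, 0.3015]
tool_rot: [-0.0, 0.701, 0.713, -0.0]
contact_force: [-0.1, 0.4, -1.3]
gripper_width: -0.003
grasp_force: 0.0
```

```bash
cat > hood.py <<'E'
from h import *
import sys
s=shot('side',sys.argv[1]); h=cv2.cvtColor(s['image'],cv2.COLOR_RGB2HSV)
m=((h[...,0]>=8)&(h[...,0]<=18)&(h[...,1]>130)).astype(np.uint8); m[:230]=0; m[:,:265]=0
n,l,st,c=cv2.connectedComponentsWithStats(m); i=1+np.argmax(st[1:,4]); print('amber',st[i],c[i].round())
P=np.array([[-233,-107,6],[-233,107,6],[0,107,6],[0,-107,6]])/1000.
for th in(1.25,1,.7,.4,.06,0):
    c,q=np.cos(th),np.sin(th); X=np.array([[c*p[0]+q*p[2],p[1],-q*p[0]+c*p[2]] for p in P])*1000+[105,0,96]
    u=proj(s,[loc(ST,x) for x in X]); print(th,u[:2].round().tolist())
d=(h[...,2]<60).astype(np.uint8); d[:230]=0; n,l,st,cc=cv2.connectedComponentsWithStats(d); print([(a.tolist(),b.round().tolist()) for a,b in zip(st[1:],cc[1:]) if a[4]>60])
E
python3 hood.py s9
```

```text
amber [ 316  230   99  101 6289] [365. 274.]
1.25 [[334.0, 243.0], [414.0, 205.0]]
1 [[317.0, 236.0], [395.0, 201.0]]
0.7 [[302.0, 236.0], [376.0, 203.0]]
0.4 [[293.0, 245.0], [363.0, 213.0]]
0.06 [[288.0, 261.0], [355.0, 231.0]]
0 [[288.0, 265.0], [354.0, 234.0]]
[([311, 230, 39, 105, 428], [328.0, 276.0]), ([336, 230, 30, 13, 204], [347.0, 234.0]), ([393, 230, 25, 65, 178], [405.0, 262.0]), ([35, 254, 55, 41, 1674], [62.0, 274.0]), ([473, 282, 24, 17, 303], [485.0, 290.0]), ([285, 292, 16, 14, 104], [293.0, 300.0]), ([323, 299, 13, 15, 90], [330.0, 305.0]), ([51, 304, 71, 53, 408], [83.0, 338.0]), ([302, 316, 31, 31, 318], [316.0, 332.0])]
```

Call:
step_arm([
  [[-1,0,0,-20,0,0,0],[-1,0,0,-20,0,0,0],[-1,0,0,-20,0,0,0],[-1,0,0,-20,0,0,0],[-1,30,0,-20,0,0,0],[-1,60,0,-20,0,0,0],[-1,90,0,-20,0,0,0],[-1,120,0,-20,0,0,0],[-1,136,0,-20,0,0,0],[-1,136,0,-20,0,0,0]],
])

```text
t: 37.32
eef_pos: [0.5877, -0.1522, 0.3207]
tool_rot: [-0.002, 0.699, 0.716, 0.001]
contact_force: [0.7, 1.1, 0.3]
gripper_width: -0.003
grasp_force: 0.0
```

Call:
step_arm([
  [[-1,0,0,0,0,0,0],[-1,0,0,0,0,0,0],[-1,0,0,0,0,0,0],[-1,0,0,0,0,0,0],[-1,0,0,0,0,0,0],[-1,0,0,0,0,0,0],[-1,0,0,0,0,0,0],[-1,0,0,0,0,0,0],[-1,0,0,0,0,0,0],[-1,0,0,0,0,0,0]],
])

```text
t: 38.15
eef_pos: [0.5873, -0.1579, 0.3218]
tool_rot: [-0.0, 0.701, 0.713, 0.0]
contact_force: [0.3, 0.1, 0.2]
gripper_width: -0.002
grasp_force: 0.0
```

```bash
python3 hood.py s10 | sed -n '1p;5,8p'; python3 slide.py
python3 - <<'E'
from h import *
h=loc(ST,(-100,0,0)); plan([h[0],h[1],.20],ST[2],'pad')
E
```

```text
amber [ 294  236  119   94 5621] [354. 283.]
0.4 [[293.0, 245.0], [363.0, 213.0]]
0.06 [[288.0, 261.0], [355.0, 231.0]]
0 [[288.0, 265.0], [354.0, 234.0]]
[([289, 232, 128, 102, 983], [336.0, 268.0]), ([45, 248, 51, 45, 1655], [70.0, 270.0]), ([473, 282, 24, 17, 308], [485.0, 290.0]), ([51, 286, 77, 71, 837], [97.0, 325.0]), ([284, 292, 17, 14, 111], [293.0, 300.0]), ([302, 316, 31, 30, 320], [316.0, 332.0])]
tray in station mm [-101.4    1.5  304.5] F_st [ 0.   0.  -0.4] T [-0.02 -0.   -0.04] w 0.005 0
pad d [  4.1  -1.5 144.4] rot [ 0.  -0.   0.1] rows>= 4
```

Call:
step_arm([
  [[-1,4,-1,0,0,0,0],[-1,4,-1,20,0,0,0],[-1,4,-1,40,0,0,0],[-1,4,-1,60,0,0,0],[-1,4,-1,90,0,0,0],[-1,4,-1,120,0,0,0],[-1,4,-1,150,0,0,0],[-1,4,-1,175,0,0,0],[-1,4,-1,190,0,0,0],[-1,4,-1,190,0,0,0]],
])

```text
t: 39.03
eef_pos: [0.5837, -0.1527, 0.1283]
tool_rot: [-0.003, 0.701, 0.713, -0.002]
contact_force: [-0.4, 1.7, 0.9]
gripper_width: 0.0
grasp_force: 0.0
```

Call:
step_arm([
  [[-1,0,0,8,0,0,0],[-1,0,0,16,0,0,0],[-1,0,0,24,0,0,0],[-1,0,0,32,0,0,0],[-1,0,0,32,0,0,0]],
])

```text
t: 39.45
eef_pos: [0.5854, -0.1535, 0.0985]
tool_rot: [-0.001, 0.701, 0.713, -0.0]
contact_force: [-0.4, 0.2, -0.1]
gripper_width: -0.0
grasp_force: 0.0
```

Call:
step_arm([
  [[-1,0,0,3,0,0,0],[-1,0,0,5,0,0,0],[-1,0,0,7,0,0,0],[-1,0,0,9,0,0,0],[-1,0,0,9,0,0,0]],
])

```text
t: 39.87
eef_pos: [0.5865, -0.1539, 0.0915]
tool_rot: [0.0, 0.701, 0.713, 0.0]
contact_force: [-0.1, -0.1, -0.1]
gripper_width: -0.0
grasp_force: 0.2
```

Call:
step_arm([
  [[-1,0,0,2,0,0,0],[-1,0,0,4,0,0,0],[-1,0,0,6,0,0,0],[-1,0,0,6,0,0,0]],
])

```text
t: 40.2
eef_pos: [0.5861, -0.1539, 0.0844]
tool_rot: [-0.0, 0.701, 0.713, -0.0]
contact_force: [-0.5, -0.2, 0.6]
gripper_width: 0.004
grasp_force: 0.0
```

Call:
step_arm([
  [[-1,0,0,1,0,0,0],[-1,0,0,2,0,0,0],[-1,0,0,3,0,0,0],[-1,0,0,3,0,0,0]],
])

```text
t: 40.53
eef_pos: [0.5863, -0.1541, 0.0823]
tool_rot: [-0.0, 0.701, 0.713, 0.0]
contact_force: [-1.5, 0.4, 4.9]
gripper_width: 0.0
grasp_force: 2.6
```

Call:
step_arm([
  [[-1,0,0,1,0,0,0],[-1,0,0,2,0,0,0],[-1,0,0,2,0,0,0]],
])

```text
t: 40.78
eef_pos: [0.5864, -0.154, 0.082]
tool_rot: [-0.0, 0.701, 0.713, 0.001]
contact_force: [-6.0, 3.1, 19.7]
gripper_width: -0.003
grasp_force: 10.2
```

```bash
python3 hood.py s11 | sed -n '1p;5,7p'; python3 slide.py
```

```text
amber [ 294  239  119   91 5439] [354. 285.]
0.4 [[293.0, 245.0], [363.0, 213.0]]
0.06 [[288.0, 261.0], [355.0, 231.0]]
0 [[288.0, 265.0], [354.0, 234.0]]
tray in station mm [-105.3    0.7   64.7] F_st [-2.7 -6.9 20.1] T [0.63 1.61 0.01] w 0.001 10
```

Call:
step_arm([
  [[-1,0,0,1,0,0,0],[-1,0,0,1,0,0,0],[-1,0,0,0,0,0,0],[-1,0,0,-30,0,0,0],[-1,0,0,-60,0,0,0],[-1,120,0,-80,0,0,0],[-1,120,0,-80,0,0,0],[-1,120,0,-80,0,0,0],[-1,120,0,-80,0,0,0],[-1,120,0,-80,0,0,0]],
])

```text
t: 41.67
eef_pos: [0.5846, -0.0304, 0.16]
tool_rot: [-0.0, 0.699, 0.715, 0.001]
contact_force: [0.3, -1.9, -0.6]
gripper_width: 0.004
grasp_force: 0.0
```

Run:
```python
from h import *
t=shot('top','t12'); s=shot('side','s12')
a=s['image'][205:345,260:430,::-1]; a=cv2.resize(a,(680,560),interpolation=cv2.INTER_CUBIC)
for th,col in((0,(0,255,0)),(.06,(0,0,255))):
    c,q=np.cos(th),np.sin(th)
    X=[np.array([c*p[0]+q*p[2]+105,p[1],-q*p[0]+c*p[2]+96]) for p in [(-233,-107,6),(-233,107,6),(0,107,6),(0,-107,6)]]
    u=(proj(s,[loc(ST,x) for x in X])+.5-[260,205])*4; cv2.polylines(a,[u.astype(np.int32)],True,col,1)
cv2.imwrite('pics/c12.png',a)
h=loc(ST,(-60,-138,0)); plan([h[0],h[1],.12],ST[2],'btn')
```

```text
btn d [-158.9 -138.3   62.4] rot [-0.   0.   0.1] rows>= 6
```

View pics/c12.png

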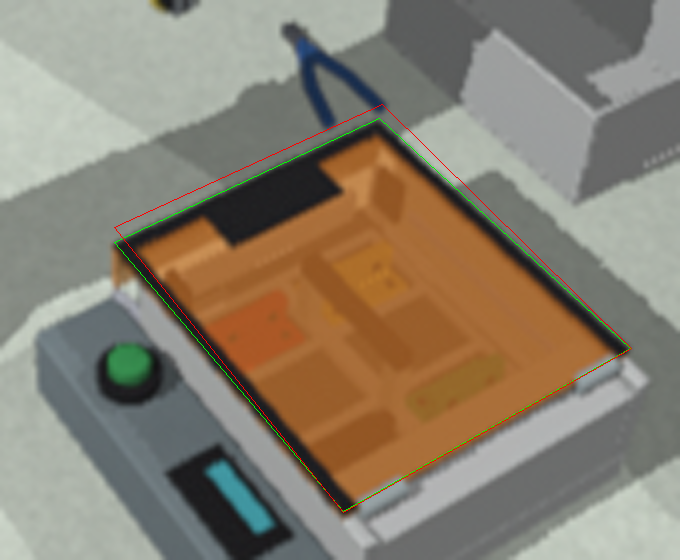

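The hood outline follows the green (0 rad) overlay, not the red (ajar) one. It's shut with all four feet visible inside. Now the start button.

Call:
step_arm([
  [[-1,-159,-138,0,0,0,0],[-1,-159,-138,0,0,0,0],[-1,-159,-138,0,0,0,0],[-1,-159,-138,0,0,0,0],[-1,-159,-138,0,0,0,0],[-1,-159,-138,0,0,0,0],[-1,-159,-138,0,0,0,0],[-1,-159,-138,40,0,0,0],[-1,-159,-138,62,0,0,0],[-1,-159,-138,62,0,0,0]],
])

```text
t: 42.6
eef_pos: [0.4465, -0.194, 0.0942]
tool_rot: [-0.003, 0.701, 0.713, -0.002]
contact_force: [-0.7, -0.2, -0.9]
gripper_width: 0.001
grasp_force: 0.0
```

Call:
step_arm([
  [[-1,0,0,10,0,0,0],[-1,0,0,20,0,0,0],[-1,0,0,30,0,0,0],[-1,0,0,30,0,0,0]],
])

```text
t: 42.93
eef_pos: [0.4485, -0.1948, 0.0666]
tool_rot: [-0.001, 0.701, 0.713, -0.0]
contact_force: [0.2, 0.1, 0.0]
gripper_width: -0.002
grasp_force: 0.0
```

Run:
```python
from h import *
h=loc(ST,(-60,-138,0)); plan([h[0],h[1],.078],ST[2],'btn'); print(bot.get_obs()['contact_force'])
```

```text
btn d [-1.  -0.1 11.2] rot [-0.1 -0.   0.1] rows>= 1
[0.19628072 0.12680811 0.04300183]
```

Call:
step_arm([
  [[-1,-1,0,6,0,0,0],[-1,-1,0,11,0,0,0],[-1,-1,0,14,0,0,0],[-1,-1,0,16,0,0,0],[-1,-1,0,17,0,0,0],[-1,-1,0,17,0,0,0],[-1,-1,0,17,0,0,0]],
])

```text
t: 43.52
eef_pos: [0.4498, -0.1966, 0.0529]
tool_rot: [0.0, 0.701, 0.713, 0.001]
contact_force: [-5.6, 3.8, 27.6]
gripper_width: 0.004
grasp_force: 13.6
```

Call:
step_arm([
  [[-1,0,0,1,0,0,0],[-1,0,0,2,0,0,0],[-1,0,0,2,0,0,0]],
])

```text
t: 43.77
eef_pos: [0.4499, -0.1967, 0.0525]
tool_rot: [0.0, 0.702, 0.713, 0.002]
contact_force: [-12.7, 6.1, 50.0]
gripper_width: -0.001
grasp_force: 25.0
```

```bash
cat > btn.py <<'E'
import sys
from h import *
for n in('side','top'):
    c=shot(n,n+sys.argv[1]); p=proj(c,[loc(ST,(-60,-138,z)) for z in(78,72)]); u,v=p[0].astype(int)
    g=c['image'].astype(int)[v-12:v+13,u-14:u+15]; e=g[...,1]-np.maximum(g[...,0],g[...,2])
    b=(e>25); ys,xs=np.where(b); print(n,p.round(1).tolist(),b.sum(), (xs.min()+u-14,xs.max()+u-14,ys.min()+v-12,ys.max()+v-12) if b.any() else None)
    if n=='side': print(e[4:23,4:26])
E
python3 btn.py a; python3 -c "
from h import *
print(bot.get_obs()['contact_force'],bot.get_obs()['eef_pos'])"
```

```text
side [[292.2, 294.3], [292.2, 295.8]] 33 (np.int64(287), np.int64(296), np.int64(295), np.int64(300))
[[-2 -2 -3 -2 -2 -2 -4 -2 -2 -1 -1 -2 -2 -3 -1 -1 -2 -1  0  1  1  0]
 [-2 -2 -1 -1 -1 -1 -2 -1 -2 -3 -2 -1 -1 -3 -3 -3 -2  0  1  1  1  0]
 [-1 -2 -2 -3 -2 -3 -3 -1 -3 -2 -3 -2 -2 -2 -3 -3 -2 -1  1  1  1  0]
 [-2 -1 -2 -1 -3 -2 -2 -1 -3 -1 -2 -2 -2 -2 -2 -2 -2 -1  1  1  1  1]
 [-3 -2 -2 -2 -2 -2 -3 -3 -2 -3 -2 -2 -2 -1 -2 -2 -2 -1  0  0  1  1]
 [-3 -3 -3 -3 -2 -3 -4 -4 -2 -1 -2 -3 -2 -1 -2 -3 -2  0  1  0  0  0]
 [-4 -4 -3 -3 -3 -3 -3 -4 -3 -1 -2 -2 -3 -2 -2 -3 -2 -2  0  0  0  1]
 [-4 -3 -3 -3 -3 -3 -2 -3 -3 -1 -3 -3 -3 -2 -2 -3 -2 -2 -1  0  0  0]
 [-5 -4 -4 -3  0 15 16  4 -1 -3 -3 -3 -3 -1 -3 -2 -2 -1 -2 -1  0  0]
 [-4 -4 -3 -3  7 39 42 26  8 -3 -2 -3 -3 -2 -3 -2 -2 -1 -1 -2  0  0]
 [-4 -4 -3 -4 12 52 57 47 23  5 -4 -3 -3 -1  3  0 -1 -1 -1 -3 -2 -1]
 [-4 -3 -3 -3 12 54 60 57 39 29  1 -4  1 13 21 13  2 -1 -1 -2 -2 -1]
 [-4 -3 -2 -3  9 45 59 60 54 51 20 10 18 35 34 17  1 -2 -2 -1 -2 -2]
 [-4 -3 -2 -3 -1 22 47 59 60 61 50 43 41 39 28  8 -1 -3 -2 -3 -2 -2]
 [-5 -4 -2 -2 -3  1 22 43 49 53 53 49 41 25  6 -3 -2 -2 -3 -2 -1 -2]
 [-4 -5 -4 -3 -2 -3 -1  7 14 21 22 20 14  3 -3 -2 -3 -1 -2 -2 -2 -2]
 [-4 -4 -3 -2 -1 -3 -3 -3 -3 -1 -1 -2 -2 -3 -2 -4 -1 -2 -2 -3 -2 -3]
 [-5 -4 -5 -2 -2 -3 -2 -1 -2 -2 -2 -3 -3 -2 -2 -1 -1 -2 -3 -4 -5 -4]
 [-4 -4 -4 -3 -2 -3 -3 -2 -4 -2 -2 -2 -1  0 -2 -2 -2 -4 -4 -4 -4 -5]]
top [[398.6, 243.3], [397.8, 243.5]] 13 (np.int64(394), np.int64(399), np.int64(244), np.int64(248))
[-12.29597116   4.81015978  49.86033366] [ 0.44995051 -0.19661119  0.05245738]
```

Call:
step_arm([
  [[-1,0,0,-3,0,0,0],[-1,0,0,-10,0,0,0],[-1,0,0,-30,0,0,0],[-1,0,0,-60,0,0,0],[-1,0,0,-60,0,0,0],[-1,0,0,-60,0,0,0]],
])

```text
t: 44.37
eef_pos: [0.4501, -0.1964, 0.1101]
tool_rot: [0.001, 0.701, 0.713, 0.001]
contact_force: [-0.5, 0.3, -0.2]
gripper_width: -0.003
grasp_force: 0.0
```

```bash
python3 btn.py b
```

```text
side [[292.2, 294.3], [292.2, 295.8]] 91 (np.int64(287), np.int64(297), np.int64(291), np.int64(300))
[[-4 -4 -4 -4 -4 -4 -4 -4 -4 -4 -4 -3 -3  0  1  1  1  1  1  0  1  0]
 [-4 -4 -3 -4 -4 -3 -4 -5 -4 -5 -5 -4 -3 -2  0  0  1  1  1  1  1  1]
 [-4 -4 -4 -4 -4 -4 -4 -5 -5 -5 -5 -5 -4 -4 -1  1  1  1  2  2  1  1]
 [-3 -4 -5 -4 -5 -3 -4 -4 -5 -4 -4 -4 -5 -5 -3  0  0  1  1  2  2  2]
 [-4 -5 -5 -4 -4 -5 -3  5  5  9 10 10  2 -4 -4 -3 -1  0  0  1  1  1]
 [-4 -4 -4 -4 -5 -4  7 34 42 48 50 46 34 14 -1 -4 -3  0  1  1  2  1]
 [-4 -4 -3 -4 -4 11 41 58 62 62 62 61 56 46 22  1 -3 -2  0  0  0  1]
 [-4 -4 -4 -3  2 41 59 63 62 61 62 62 59 56 44 21 -2 -3 -1  0  0  1]
 [-4 -4 -4 -4 12 54 64 63 62 62 61 61 61 61 56 33  7 -1 -2 -1  0  0]
 [-4 -4 -4 -4 13 56 64 64 63 62 63 62 62 62 58 35 10 -2 -2 -2 -1  0]
 [-4 -3 -3 -3 12 54 63 64 64 62 63 63 63 62 51 30  7 -1 -2 -2 -1  0]
 [-4 -3 -3 -3  8 48 61 64 64 64 63 63 61 55 44 24  3 -2 -2 -2 -2 -1]
 [-4 -3 -3 -4  5 39 54 60 62 61 61 57 53 43 33 17  1 -1 -3 -3 -2 -2]
 [-3 -3 -3 -2 -1 20 42 53 54 53 51 47 41 32 21  6 -1 -2 -2 -2 -1 -2]
 [-4 -4 -2 -3 -3  2 20 38 42 42 40 36 31 19  5 -2 -1 -3 -1 -2 -1 -2]
 [-4 -4 -3 -3 -4 -3  0  6 11 18 18 17 11  2 -2 -3  0 -1 -2 -2 -2 -2]
 [-4 -4 -3 -3 -2 -3 -3 -3 -2 -1 -1 -1 -1 -3 -2 -2 -2 -2 -2 -2 -2 -3]
 [-5 -4 -4 -2 -2 -2 -1 -3 -3 -2 -3 -2 -3 -3 -1 -2 -1 -2 -2 -4 -4 -4]
 [-5 -4 -4 -4 -3 -1 -3 -2 -1 -1 -2 -2 -3 -1 -1 -2 -3 -3 -4 -4 -5 -4]]
top [[398.6, 243.3], [397.8, 243.5]] 84 (np.int64(394), np.int64(403), np.int64(239), np.int64(249))
```

The cap's top edge moved about 2 px under the press, but the contact height read 3 mm high. I'll check z here against the ledge (60 mm).

Call:
step_arm([
  [[-1,42,0,0,0,0,0],[-1,42,0,0,0,0,0],[-1,42,0,30,0,0,0],[-1,42,0,55,0,0,0],[-1,42,0,62,0,0,0],[-1,42,0,64,0,0,0],[-1,42,0,66,0,0,0],[-1,42,0,66,0,0,0]],
])

```text
t: 45.13
eef_pos: [0.4484, -0.1546, 0.0431]
tool_rot: [0.0, 0.701, 0.713, 0.0]
contact_force: [0.1, -0.5, -0.2]
gripper_width: -0.001
grasp_force: 0.0
```

Call:
step_arm([
  [[-1,0,0,1,0,0,0],[-1,0,0,2,0,0,0],[-1,0,0,3,0,0,0],[-1,0,0,3,0,0,0]],
])

```text
t: 45.47
eef_pos: [0.4484, -0.1542, 0.0401]
tool_rot: [0.0, 0.701, 0.713, 0.0]
contact_force: [-0.2, -0.2, 1.0]
gripper_width: -0.002
grasp_force: 0.0
```

Call:
step_arm([
  [[-1,0,0,1,0,0,0],[-1,0,0,2,0,0,0],[-1,0,0,3,0,0,0],[-1,0,0,3,0,0,0]],
])

```text
t: 45.8
eef_pos: [0.4483, -0.1542, 0.0373]
tool_rot: [-0.0, 0.701, 0.713, 0.0]
contact_force: [-2.7, 1.4, 9.3]
gripper_width: 0.001
grasp_force: 4.7
```

The ledge reads exactly 60 mm, so z is right and that first press stopped early. Re-press, shifted slightly, while watching force against depth.

Call:
step_arm([
  [[-1,0,0,-10,0,0,0],[-1,0,0,-35,0,0,0],[-1,-38,-5,-35,0,0,0],[-1,-38,-5,-35,0,0,0],[-1,-38,-5,-35,0,0,0],[-1,-38,-5,-25,0,0,0],[-1,-38,-5,-20,0,0,0],[-1,-38,-5,-20,0,0,0]],
])

```text
t: 46.47
eef_pos: [0.4438, -0.1915, 0.0557]
tool_rot: [-0.0, 0.701, 0.713, -0.0]
contact_force: [1.7, 0.5, 3.3]
gripper_width: 0.001
grasp_force: 1.7
```

Call:
step_arm([
  [[-1,0,0,1,0,0,0],[-1,0,0,2,0,0,0],[-1,0,0,2,0,0,0]],
])

```text
t: 46.72
eef_pos: [0.4438, -0.1916, 0.0546]
tool_rot: [-0.0, 0.701, 0.713, 0.0]
contact_force: [0.5, 2.6, 3.6]
gripper_width: -0.003
grasp_force: 2.0
```

Call:
step_arm([
  [[-1,0,0,1,0,0,0],[-1,0,0,2,0,0,0],[-1,0,0,2,0,0,0]],
])

```text
t: 46.97
eef_pos: [0.4438, -0.1916, 0.0532]
tool_rot: [-0.001, 0.701, 0.713, 0.0]
contact_force: [-2.1, 4.1, 10.0]
gripper_width: -0.003
grasp_force: 5.3
```

Call:
step_arm([
  [[-1,0,0,1,0,0,0],[-1,0,0,2,0,0,0],[-1,0,0,2,0,0,0]],
])

```text
t: 47.22
eef_pos: [0.444, -0.1916, 0.0527]
tool_rot: [-0.001, 0.701, 0.713, 0.001]
contact_force: [-8.1, 8.4, 33.5]
gripper_width: -0.0
grasp_force: 17.2
```

```bash
python3 btn.py c | head -20 | cut -c1-60; python3 slide.py
```

```text
side [[292.2, 294.3], [292.2, 295.8]] 35 (np.int64(287), np.
[[-2 -1 -2 -2 -2 -3 -3 -2 -2 -1 -2 -2 -3 -1 -1  1  2  1  1  
 [-2 -2 -2 -2 -2 -2 -1 -2 -2 -2 -1 -2 -2 -2 -1  1  1  1  1  
 [-2 -3 -1 -3 -2 -3 -1 -2 -2 -1 -2 -3 -2 -2 -1  0  1  1  1  
 [-2 -3 -2 -2 -2 -3 -1 -1 -2 -3 -1 -2 -2 -1 -2  0  0  0  1  
 [-2 -2 -3 -2 -2 -2 -2 -3 -3 -2 -2 -2 -1 -3 -3 -3  0  1  0  
 [-3 -4 -2 -3 -3 -3 -3 -2 -2 -2 -2 -2 -2 -2 -3 -4 -3  0  1  
 [-4 -4 -3 -3 -2 -3 -3 -3 -3 -3 -2 -2 -3  1 -1 -3 -2 -2  0  
 [-4 -4 -3 -4 -3 -3 -2 -4 -4 -3 -2 -2  0 11 11  0 -2 -2 -1  
 [-5 -5 -2 -3 -4 -3 -3 -5 -4 -3 -2 -2  4 22 25 11 -1 -2 -2 -
 [-5 -4 -3 -2 -4  2 -1 -5 -4 -3 -2 -3  7 25 34 18  0 -3 -2 -
 [-4 -3 -3 -3  3 25 13 -4 -5 -3  1  8 18 31 40 23  2 -3 -1 -
 [-3 -4 -3 -3 10 46 39  8  2  7 23 40 45 46 47 27  4 -3 -3 -
 [-4 -3 -2 -4 10 46 57 35 34 45 52 58 56 53 42 20  2 -2 -3 -
 [-4 -3 -2 -2  0 23 49 56 62 65 64 63 56 45 28  8 -2 -3 -3 -
 [-4 -4 -3 -3 -3  2 23 42 51 55 54 50 42 25  6 -2 -3 -2 -1 -
 [-4 -4 -3 -3 -3 -3 -1  6 15 20 22 20 13  2 -2 -3 -3 -1 -3 -
 [-4 -4 -3 -3 -2 -2 -4 -4 -3 -1  0 -2 -2 -3 -2 -3  0 -2 -2 -
 [-4 -5 -3 -3 -2 -2 -3 -3 -2 -2 -2 -4 -2 -3 -1 -1 -1 -3 -2 -
 [-4 -4 -4 -4 -3 -2 -2 -1 -1 -1 -2 -2 -1 -2 -2 -3 -3 -5 -3 -
tray in station mm [ -69.8 -142.3   35.4] F_st [-7.8 -7.3 34.9] T [1.58 1.75 0.09] w -0.0 17
```

Call:
step_arm([
  [[-1,0,0,-10,0,0,0],[0,0,0,-40,0,0,0],[0,-5,-23,-40,0,0,0],[0,-5,-23,-40,0,0,0],[0,-5,-23,-40,0,0,0],[0,-5,-23,-20,0,0,0],[0,-5,-23,-12,0,0,0],[0,-5,-23,-12,0,0,0],[0,-5,-23,-12,0,0,0]],
])

```text
t: 48.07
eef_pos: [0.4203, -0.1976, 0.0621]
tool_rot: [-0.001, 0.701, 0.713, -0.001]
contact_force: [-1.2, -0.5, 0.2]
gripper_width: 0.498
grasp_force: 0.0
```

Call:
step_arm([
  [[0,0,0,2,0,0,0],[0,0,0,4,0,0,0],[0,0,0,6,0,0,0],[0,0,0,6,0,0,0]],
])

```text
t: 48.4
eef_pos: [0.4212, -0.1978, 0.0568]
tool_rot: [0.0, 0.701, 0.713, 0.0]
contact_force: [0.3, -0.6, 0.9]
gripper_width: 0.5
grasp_force: 0.8
```

Call:
step_arm([
  [[0,0,0,2,0,0,0],[0,0,0,4,0,0,0],[0,0,0,4,0,0,0]],
])

```text
t: 48.65
eef_pos: [0.4213, -0.1978, 0.0528]
tool_rot: [0.0, 0.701, 0.713, 0.0]
contact_force: [-0.1, -0.2, 3.8]
gripper_width: 0.496
grasp_force: 2.0
```

Call:
step_arm([
  [[0,0,0,2,0,0,0],[0,0,0,4,0,0,0],[0,0,0,4,0,0,0]],
])

```text
t: 48.9
eef_pos: [0.4217, -0.1979, 0.0506]
tool_rot: [0.0, 0.701, 0.713, 0.001]
contact_force: [-8.2, 5.2, 34.4]
gripper_width: 0.5
grasp_force: 16.8
```

Call:
step_arm([
  [[0,0,0,2,0,0,0],[0,0,0,4,0,0,0],[0,0,0,4,0,0,0]],
])

```text
t: 49.15
eef_pos: [0.4223, -0.1979, 0.0495]
tool_rot: [-0.0, 0.702, 0.712, 0.003]
contact_force: [-21.0, 10.6, 79.9]
gripper_width: 0.499
grasp_force: 39.6
```

Force ramped 0.9 → 3.8 N at 0.8 N/mm, then hit a hard stop, which is the full 6 mm of travel. Back off and check that everything held.

Call:
step_arm([
  [[0,0,0,-10,0,0,0],[0,0,0,-30,0,0,0],[0,0,0,-70,0,0,0],[0,0,0,-110,0,0,0],[0,40,0,-140,0,0,0],[0,80,0,-140,0,0,0],[0,120,0,-140,0,0,0],[0,160,0,-140,0,0,0],[0,200,0,-140,0,0,0],[0,200,0,-140,0,0,0]],
])

```text
t: 49.98
eef_pos: [0.417, 0.0098, 0.1846]
tool_rot: [-0.001, 0.697, 0.717, 0.001]
contact_force: [-0.3, 1.2, 0.0]
gripper_width: 0.498
grasp_force: 0.0
```

```bash
python3 - <<'E'
from h import *
a=cv2.imread('pics/side12.png') if 0 else cv2.imread('pics/s12.png').astype(int); c=shot('side','s13')
b=c['image'][:,:,::-1].astype(int); d=np.abs(a-b).sum(2)[225:345,285:430]; print('diff hood/button region',d.mean().round(2),(d>60).sum(), np.argwhere(d>60)[:5].tolist())
E
python3 btn.py d | head -1; python3 -c "
from h import *
print(bot.get_obs()['eef_pos'],bot.get_obs()['contact_force'].round(1))"
```

```text
diff hood/button region 15.96 834 [[0, 39], [0, 40], [0, 41], [0, 42], [0, 43]]
side [[292.2, 294.3], [292.2, 295.8]] 91 (np.int64(287), np.int64(297), np.int64(291), np.int64(300))
[0.41708951 0.00235888 0.18449072] [ 0.2 -0.2  0.2]
```

Run:
```python
from h import *
a,b=[cv2.Canny(cv2.imread(f'pics/{n}.png',0),60,150)[228:300,286:360].astype(np.float32) for n in('s12','s13')]
print(cv2.phaseCorrelate(a,b))
dk=lambda n:(cv2.imread(f'pics/{n}.png',0)[230:275,290:350]<60)
A,B=dk('s12'),dk('s13'); print(A.sum(),B.sum(),(A^B).sum(),[x.mean().round(2) for x in np.where(A)],[x.mean().round(2) for x in np.where(B)])
```

```text
((0.48820656316787847, -0.005233141125444263), 0.7282123627486052)
558 555 5 [np.float64(24.92), np.float64(32.87)] [np.float64(24.9), np.float64(32.91)]
```

The hood hasn't moved since I confirmed it shut: the black pad and frame match to 0.05 px. The button is up and the arm is clear.

```bash
python3 -c "
from station import bot
print(bot.hand_in())"
```

```text
the job is handed in; nothing more can be done
None
```

I handed the job in: all four feet on the bench (yellow, red, green, black) are in tray pockets, the tray is home, the hood is shut and the start button was pressed and is up again; the hand-in gave no verdict.

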